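# Change over the lot on the viewing stand

## Robot

A 6-joint arm with a two-finger parallel gripper is mounted at the origin on the work surface. World frame = base frame: x ahead of the robot, y to its left, z up, the work surface at z = 0. Lengths are in m, angles in rad, forces in N, time in s.
With the tool pointing down it reaches from about 0.35 to 0.85 m from the base axis. Payload 8.1 kg.
Tool frame: the origin (TCP) lies midway between the tips of the shut fingers; the grasp point (between the pads) lies 19 mm behind it; z points along the fingers, y is the line along which they close (so a half turn about z gives the same grasp; the last joint's range is limited). The gripper opens to 93 mm and grips with 3 to 60 N. Pads are 15 mm wide; open, the fingers measure 128 mm over their backs; the gripper's body (75 mm by 188 mm) begins 65 mm behind the grasp point.
Start: joints at [1.167, 0.13, 1.488, -0, 1.523, -0.085], TCP at [0.188, 0.57, 0.219] pointing down, gripper open.
Joint ranges: [-2.96, 2.96], [-0.89, 2.26], [0.02, 2.5], [-1.34, 4.48], [0, 2.73], [-2.66, 2.66]. Speed limits (rad/s): [2.39, 2.39, 2.79, 3.14, 3.14, 3.14].

## Interface

Orientations are given as a rotation vector (axis times angle).
In Python, from plant import read_state, read_camera, camera_model, close_job gives the robot as it stands. The module is installed in compiled form; this text tells all that it offers.
- The arm moves only by the tool carry_out, never from a script. Its argument "moves" is a list of rows, each an object of numbers: "jaw": the finger opening in m, from 0 to 0.093; "dx", "dy", "dz": the shift along the tool's x, y, z in m; "yaw": the turn about the tool's z in rad. In form: [{"jaw": .., "dx": .., "dy": .., "dz": .., "yaw": ..}, ...]. A call has 1 to 8 rows; each row shifts and turns the commanded pose from where the row before left it, along the tool's axes as they then stand; what a row does not reach is not made up. A row lasts 1/8 s, in which the tool goes at most 62.5 mm and 10.7 degrees, less where a joint would pass 70% of its speed; a pose out of reach is approached as far as the arm can. A call is refused whole if a number of a shift passes 0.0625 or a number of a turn 0.188, either way. A call with a gripper value outside its range is refused whole. The fingers move at their own pace and stop on an object; "grip_force" is the grip in N (left out, the last holds). Time passes only in rows, so rows that do not move let the fingers close. It gives the time, the measured TCP pose, the force, the opening and the grip force at its end, in the units of the state.
- read_state(): the state, without advancing time (a new reading comes with each control period).
- read_camera(name): name is "scene" or "top" or "wrist"; returns the picture (400x640x3 uint8, red, green, blue); there is no depth.
- camera_model(name): a dict with "camera_matrix" (3x3 intrinsics, pixels), "view" (4x4, takes a point from world to camera coordinates). Camera axes: x right, y up, looking along -z (the intrinsics and any distortion apply to the point x, -y, -z); pixel columns grow to the right and rows downward; lengths in m; the calibration is good to about 2 mm. A picture is of the moment at which its call begins: read the wrist's pose just before it. camera_model takes no time and is no camera call; for the wrist camera it gives the pose at the moment of the call.
- close_job(): hands the job in; it is judged then, once.
The state is a dict: "t": time; "q": joint angles; "dq": joint speeds; "joint_torque": joint torques, N m; "tool_pos": TCP position; "orientation": TCP orientation; "force": force on the tool from outside, world axes, zero at the start; "wrist_torque": the same for the moment, N m; "opening": finger opening in m; "gripper_force": force on a finger pad.
Only numpy, scipy, OpenCV 4.12 (cv2) and the standard library are available. Lean on these libraries where they do the work, as an engineer would, in place of code of your own. Each camera call takes 0.05 s, during which the arm holds its last target. There are 200 camera calls.

## Task

Change the lot on the viewing stand: move the lot sign from the box lid to the front of the stand's base board, lined up with the rail, open the box and hang every pair of headphones that is in it over the rail, side by side, with a cup on each side of the bar. They are old and brittle, so handle them gently: grip them with clearly less than 25 N, and never drop or fling them. Once the box is empty, lift the ear defenders off the rail into it and shut the lid, without shoving the jar and the trailer lamp behind about.

Things in the scene. Friction and masses are not known exactly. Their poses are not given: they have to be found in the camera images.
- rail_bar (a point): middle of the top line of the viewing stand's rail: a fixed round steel bar, 20 thick, along this point's y between uprights 187 to either side that rise no higher; its top is 185 above the bench. x runs square to it from the stand's front (robot's side) to its back. The stand is left or right of the robot, the box on the other side
- rail_front (a point): middle of the free front part of the stand's wooden base board, on its top face, 12 above the bench; axes as rail_bar, which is 165 further along x. The board is 300 (x) by 410 (y) and ends 60 in front of this point; things hanging on the bar begin 85 behind it
- box: the grey plastic storage box with a black lid, fixed; origin at the centre of its underside, x towards its hinge side (away from the robot), y along its length. 190 (x) by 310 (y) by 165 high outside, walls and floor 5 thick
- lid (a joint): angle of the box lid, rad: 0 shut, 1.57 upright, 1.9 fully open (leaning away from the robot). The hinge is stiff: the lid stays wherever it is left, and turns with up to 5 N at the knob. Upright, its front edge is 355 above the bench
- lid_handle (a point): middle of the head of the lid's round steel knob, 28 in diameter, 16 high, 35 above the lid's top face (head from 27 to 43), 160 from the hinge line, at the middle of the lid's front edge. z points out of the lid, y along the hinge
- lid_hinge (a point): middle of the lid's hinge line, on the box's far top edge, level with the underside of the shut lid, which is 8 thick; y along the hinge, -x from the hinge to the lid's front edge; this frame turns with the lid
- sign_mid (a point): flip-card lot sign, 0.3 kg: an orange A-shaped easel with blank white cards on a weighted foot, 130 long (y), 84 deep at the foot (x), 100 high. A straight spine, 14 thick, runs along its top, 72 to 100 above its underside, to grip across x; small rings stand 4 higher. At the start it stands on the box lid, behind the knob. This point is the centre, 50 above its underside
- ears_mid (a point): ear defenders, 0.24 kg: two deep light cups (80 high, 58 deep) on a twin-wire headband; 160 wide (x, ear to ear), 150 high, 78 free between the pads. At the start they hang over the rail. The black crown cushion is as on the headphones: 56 (x) by 26 (y) by 16 thick, top 75 and underside 59 above this point, the centre; grip it across y; z up
- hp1_mid (a point): black over-ear headphones, rigid, 0.2 kg, brittle: a grip over 25 N (force of each finger) breaks them, 8 to 15 N holds. At the start up to three such pairs stand in a row in the shut box, on their cups, headband up; None if absent. 148 wide (x, ear to ear), 54 deep (y), 150 high. On the crown a flat cushion, 56 (x) by 26 (y) by 16 thick, top 75 and underside 59 above this point, the centre; grip it across y
- hp2_mid (a point): another pair as hp1; None if absent. Of each pair: the cups are 68 high with 82 of free width between the ear pads; z points up through the crown; the headband slopes down beside the crown cushion. Pairs hanging side by side need about 75 from centre to centre
- hp3_mid (a point): another pair as hp1; None if absent
- lamp: trailer lamp, 90 by 150 by 60, lying behind; to be left alone (origin under its centre)
- jar: glass jar, 72 across, 100 high, standing behind; to be left alone (origin under its centre)
Mind the look-alikes: they are no part of the job. Leave any red look-alike of the part that bears ears_mid alone.

How it is judged:
By the outcome, as a careful person would: the job done as asked, in the order asked, and still so for the second after the job is handed in, with the robot touching nothing.
Of hp1, hp2, hp3 only 2 to 3 are there at a start; the rules pass over those that are not, and their reading is None.
At some moment in a run one of sign may be knocked a few centimetres aside while the robot is not near it.
It also fails if it takes over 210 s, if anything falls off the work surface, if the arm or the gripper's body presses on something with over 40 N, if the wrist force passes 120 N, or if a joint passes its speed limit or range.

## Working session

There is one attempt and no reset: what is moved stays moved. The work goes in short steps, Python scripts to look and compute and a tool call to move; the robot and the scene stay as the last step left them, time stands still between calls to the robot, and variables do not carry over. Pictures are saved under pics/ and viewed, at most 14 in all, crops included, and the job is handed in when it is done.

Besides the shell and the picture viewer there is one more tool, called after "Request:" as name([rows], argument=value, ...), one row to a line, values as JSON. carry_out: Moves the arm, as the interface text tells. Its arguments: {"type":"object","properties":{"moves":{"type":"array","items":{"type":"object","properties":{"jaw":{"type":"number"},"dx":{"type":"number"},"dy":{"type":"number"},"dz":{"type":"number"},"yaw":{"type":"number"}}}},"grip_force":{"type":"number"}},"required":["moves"]}

```bash
mkdir -p pics
cat > h.py <<'E'
import numpy as np, cv2
from plant import read_state, read_camera, camera_model, close_job
from scipy.spatial.transform import Rotation as R
def snap(name,f=None):
    m=camera_model(name); im=read_camera(name)
    if f: cv2.imwrite('pics/'+f,im[:,:,::-1])
    return im,m
def ray(m,u,v):
    K=np.array(m['camera_matrix']);V=np.array(m['view'])
    d=np.linalg.solve(K,[u,v,1.]);d=np.array([d[0],-d[1],-d[2]])
    Rm=V[:3,:3];o=-Rm.T@V[:3,3];return o,Rm.T@d
def onz(m,u,v,z):
    o,d=ray(m,u,v);return o+d*(z-o[2])/d[2]
def tri(m1,p1,m2,p2):
    o1,d1=ray(m1,*p1);o2,d2=ray(m2,*p2)
    s=np.linalg.lstsq(np.c_[d1,-d2],o2-o1,rcond=None)[0]
    a=o1+s[0]*d1;b=o2+s[1]*d2;return (a+b)/2,np.linalg.norm(a-b)
def proj(m,p):
    V=np.array(m['view']);c=V[:3,:3]@np.array(p)+V[:3,3];k=np.array(m['camera_matrix'])@[c[0],-c[1],-c[2]];return k[:2]/k[2]
E
python3 - <<'E'
from h import *
np.set_printoptions(precision=4,suppress=True)
for n in('scene','top','wrist'):
    im,m=snap(n,n+'0.png')
    print(n,list(m),np.array(m['camera_matrix']),np.linalg.inv(m['view']))
s=read_state();print(s); print(R.from_rotvec(s['orientation']).as_matrix())
E
```

```text
scene ['camera_matrix', 'view'] [[495.9645   0.     330.4999]
 [  0.     495.9645 199.5244]
 [  0.       0.       1.    ]] [[-0.2332 -0.6563  0.7176  1.3847]
 [ 0.9724 -0.1523  0.1767  0.1959]
 [-0.0067  0.739   0.6737  0.9917]
 [ 0.      0.      0.      1.    ]]
top ['camera_matrix', 'view'] [[515.7897   0.     318.0453]
 [  0.     515.7897 186.1318]
 [  0.       0.       1.    ]] [[-0.0227  0.9889 -0.1469  0.27  ]
 [-0.9997 -0.0229  0.0005 -0.0121]
 [-0.0029  0.1469  0.9891  1.6938]
 [ 0.      0.      0.      1.    ]]
wrist ['camera_matrix', 'view'] [[303.1276   0.     322.5387]
 [  0.     303.1276 202.2864]
 [  0.       0.       1.    ]] [[ 0.3129 -0.921  -0.2321  0.1252]
 [ 0.9498  0.303   0.0782  0.5906]
 [-0.0017 -0.2449  0.9696  0.3832]
 [ 0.      0.      0.      1.    ]]
{'t': 0.15, 'q': array([ 1.1666,  0.131 ,  1.489 , -0.    ,  1.523 , -0.0854]), 'dq': array([ 0.0012, -0.0006, -0.002 ,  0.0014,  0.0009,  0.0002]), 'joint_torque': array([  0.0006, -56.048 , -49.2332,   0.0769,   0.0306,  -0.    ]), 'tool_pos': array([0.1879, 0.5694, 0.2178]), 'orientation': array([-0.4987, -3.1014,  0.0021]), 'force': array([0.1   , 0.1002, 0.3507]), 'wrist_torque': array([-0.0406,  0.0098, -0.0363]), 'gripper_force': 0.0, 'opening': 0.09297941319190996}
[[-0.9496  0.3135 -0.0005]
 [ 0.3135  0.9496 -0.0013]
 [ 0.0001 -0.0014 -1.    ]]
```

View pics/scene0.png

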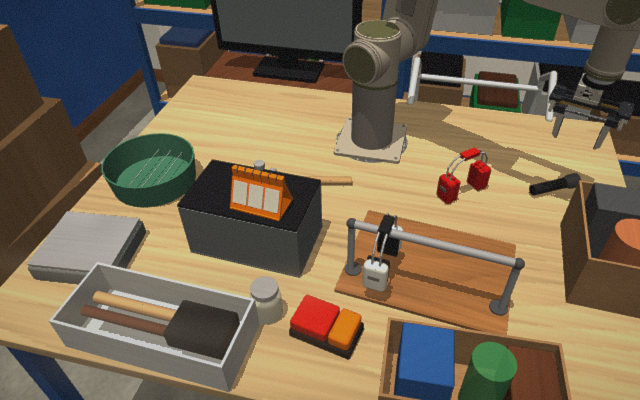

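View pics/top0.png

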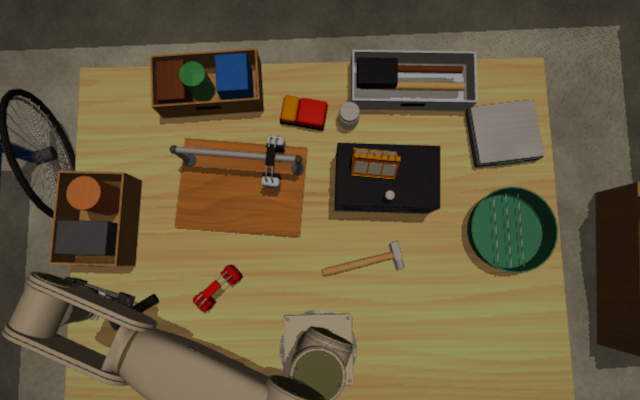

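Scene shows: the stand to the left (+y) with rail; top view rail runs (175,152)–(300,165), ears at about (270,160), box lid (335–440,145–212), knob (390,195), sign (376,163). Candidates for the ears: grey/black pair on the rail at (270,160) is the target; red pair on the bench at (218,288) is the look-alike. Sign: the orange easel at (376,163); the lamp (303,112) is red/orange but to be left. Close crop next.

Run:
```python
from h import *
im,m=snap('top'); s2,ms=snap('scene')
c=cv2.resize(im[90:245,165:450],None,fx=2.8,fy=2.8,interpolation=cv2.INTER_CUBIC);cv2.imwrite('pics/c1.png',c[:,:,::-1])
np.set_printoptions(precision=4,suppress=True)
hsv=cv2.cvtColor(im,cv2.COLOR_RGB2HSV)
k=np.zeros(im.shape[:2],np.uint8);k[135:220,325:450]=1
dark=((hsv[...,2]<60)&(k>0)).astype(np.uint8)
org=((hsv[...,1]>150)&(hsv[...,2]>120)&(hsv[...,0]<22)&(k>0)).astype(np.uint8)
k2=k.copy();k2[:145]=0;k2[212:]=0;k2[:,:338]=0;k2[:,438:]=0
org&=k2
o=np.argwhere(org)[:,::-1];print('sign px',o.mean(0),o.min(0),o.max(0),cv2.minAreaRect(o.astype(np.float32)))
full=cv2.morphologyEx(dark|org,cv2.MORPH_CLOSE,np.ones((9,9)))
ct=max(cv2.findContours(full,0,2)[0],key=cv2.contourArea);r=cv2.minAreaRect(ct);b=cv2.boxPoints(r);print('dark rect',r,b)
for p in b: print(onz(m,*p,.173))
kn=((hsv[...,2]>90)&(hsv[...,1]<60));kk=np.zeros_like(k);kk[185:206,380:402]=1
n=np.argwhere(kn&(kk>0))[:,::-1];print('knob',n.mean(0),len(n),onz(m,*n.mean(0),.214))
# same in scene
print('cups/rail guess',onz(m,175,151,.185),onz(m,300,161,.185))
```

```text
sign px [375.1572 157.8952] [352 148] [399 178] ((375.67340087890625, 163.3682403564453), (45.88057327270508, 26.983400344848633), 5.042450904846191)
dark rect ((387.3359375, 178.1693878173828), (105.10579681396484, 67.87057495117188), 1.818302869796753) [[333.7327 210.4201]
 [335.8863 142.5837]
 [440.9391 145.9187]
 [438.7856 213.7551]]
[ 0.4222 -0.0576  0.173 ]
[ 0.6276 -0.0697  0.173 ]
[ 0.6099 -0.3859  0.173 ]
[ 0.4052 -0.3677  0.173 ]
knob [389.7015 194.5224] 67 [ 0.4605 -0.2195  0.214 ]
cups/rail guess [0.6102 0.4124 0.185 ] [0.5711 0.0392 0.185 ]
```

View pics/c1.png

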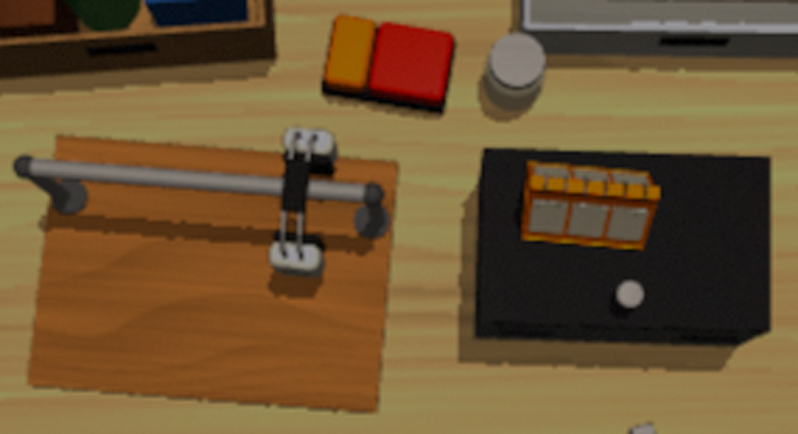

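Crop shows (crop px): rail end (22,166)–(373,193), board corners (57,135),(397,163),(377,410),(28,387), lid top (483,149),(770,156), knob (630,295), spine (530,183)–(658,190), ears cushion (296,183), jar (516,65) and lamp (388,62).

Run:
```python
from h import *
np.set_printoptions(precision=4,suppress=True)
m=camera_model('top')
def P(x,y,z): return onz(m,x/2.8+165-.3,y/2.8+90-.3,z)
def seg(n,a,b,z):
    A=P(*a,z);B=P(*b,z);d=A-B;print(n,A,B,'mid',(A+B)/2,'len',np.linalg.norm(d),'yaw',np.degrees(np.arctan2(-d[0],d[1])))
seg('rail',(22,166),(373,193),.185)
seg('board back',(57,135),(397,163),.012);seg('board front',(28,387),(377,410),.012)
seg('lid back',(483,149),(770,156),.173);seg('lid front',(477,328),(768,332),.173)
seg('spine',(530,183),(658,190),.273)
print('ears',P(296,183,.201),'knob',P(630,295,.216),'jar',P(516,65,.1),'lamp',P(388,62,.06))
seg('cushion',(293,209),(298,160),.201)
```

```text
rail [0.6166 0.4198 0.185 ] [0.5784 0.0453 0.185 ] mid [0.5975 0.2325 0.185 ] len 0.37643331301589095 yaw -5.814403090049511
board back [0.6932 0.4282 0.012 ] [0.6495 0.0227 0.012 ] mid [0.6714 0.2254 0.012 ] len 0.40783503592676784 yaw -6.148686704767396
board front [0.393  0.4574 0.012 ] [0.357  0.0516 0.012 ] mid [0.375  0.2545 0.012 ] len 0.4073910264922442 yaw -5.065568444795288
lid back [ 0.6264 -0.0736  0.173 ] [ 0.6115 -0.3822  0.173 ] mid [ 0.619  -0.2279  0.173 ] len 0.30897664891395205 yaw -2.7709575650183367
lid front [ 0.4328 -0.0618  0.173 ] [ 0.4214 -0.3692  0.173 ] mid [ 0.4271 -0.2155  0.173 ] len 0.30760856117771085 yaw -2.110602494928119
spine [ 0.567  -0.1157  0.273 ] [ 0.5568 -0.2437  0.273 ] mid [ 0.5619 -0.1797  0.273 ] len 0.12841014452846455 yaw -4.531619947214341
ears [0.5878 0.1257 0.201 ] knob [ 0.4587 -0.2191  0.216 ] jar [ 0.7406 -0.1169  0.1   ] lamp [0.7596 0.0299 0.06  ]
cushion [0.56   0.1291 0.201 ] [0.6126 0.1234 0.201 ] mid [0.5863 0.1262 0.201 ] len 0.052898384359279876 yaw 83.75764000389579
```

Request:
carry_out([
  {"jaw": 0.06, "yaw": 0.187, "dz": -0.015},
  {"yaw": 0.187, "dz": -0.02},
  {"yaw": 0.187, "dz": -0.02},
  {"yaw": 0.187, "dz": -0.02},
  {"yaw": 0.187, "dz": -0.02},
  {"yaw": 0.187, "dz": -0.02},
  {"yaw": 0.187, "dz": -0.015},
  {"yaw": 0.02},
], grip_force=15)

```text
invalid input at $.moves[0]: expected keys jaw, dx, dy, dz, yaw
```

```bash
cat >> h.py <<'E'
def to(x,y,z,A):
    "shift in tool axes + yaw (applied after the shift) to TCP xyz with closing line at world angle A deg"
    s=read_state();M=R.from_rotvec(s['orientation']).as_matrix()
    d=M.T@(np.array([x,y,z])-s['tool_pos']);a=np.degrees(np.arctan2(M[1,1],M[0,1]))
    w=(a-A+90)%180-90
    print('t %.2f'%s['t'],'tcp',s['tool_pos'].round(4),'A %.1f'%a,'tilt %.3f'%M[2,2],'op %.4f gf %.1f'%(s['opening'],s['gripper_force']),'F',s['force'].round(1),'| shift',d.round(4),'yaw',round(np.radians(w),3))
E
python3 -c "
from h import *
to(.562,-.180,.32,-4.5)"
```

```text
t 0.25 tcp [0.1879 0.5695 0.2181] A 71.7 tilt -1.000 op 0.0929 gf 0.0 F [-0.6 -0.2  0.2] | shift [-0.5901 -0.5946 -0.1014] yaw 1.331
```

All keys are required.

Request:
carry_out([
  {"jaw": 0.06, "dx": 0, "dy": 0, "dz": -0.015, "yaw": 0.187},
  {"jaw": 0.06, "dx": 0, "dy": 0, "dz": -0.015, "yaw": 0.187},
  {"jaw": 0.06, "dx": 0, "dy": 0, "dz": -0.02, "yaw": 0.187},
  {"jaw": 0.06, "dx": 0, "dy": 0, "dz": -0.02, "yaw": 0.187},
  {"jaw": 0.06, "dx": 0, "dy": 0, "dz": -0.02, "yaw": 0.187},
  {"jaw": 0.06, "dx": 0, "dy": 0, "dz": -0.02, "yaw": 0.187},
  {"jaw": 0.06, "dx": 0, "dy": 0, "dz": -0.01, "yaw": 0.187},
  {"jaw": 0.06, "dx": 0, "dy": 0, "dz": 0, "yaw": 0.022},
], grip_force=15)

```text
t: 1.25
tool_pos: [0.1882, 0.5702, 0.3396]
orientation: [-2.307, -2.132, -0.003]
force: [-0.3, -0.5, 0.2]
opening: 0.0601
gripper_force: 0.0
```

```bash
python3 -c "
from h import *
to(.562,-.180,.32,-4.5)"
```

```text
t 1.25 tcp [0.1882 0.5702 0.3396] A -4.5 tilt -1.000 op 0.0601 gf 0.0 F [-0.3 -0.5  0.2] | shift [-0.7184  0.4318  0.0186] yaw -0.0
```

Request:
carry_out([
  {"jaw": 0.06, "dx": -0.025, "dy": 0.05, "dz": 0, "yaw": 0},
  {"jaw": 0.06, "dx": -0.025, "dy": 0.05, "dz": 0, "yaw": 0},
  {"jaw": 0.06, "dx": -0.035, "dy": 0.045, "dz": 0, "yaw": 0},
  {"jaw": 0.06, "dx": -0.035, "dy": 0.045, "dz": 0, "yaw": 0},
  {"jaw": 0.06, "dx": -0.04, "dy": 0.045, "dz": 0, "yaw": 0},
  {"jaw": 0.06, "dx": -0.045, "dy": 0.04, "dz": 0, "yaw": 0},
  {"jaw": 0.06, "dx": -0.045, "dy": 0.04, "dz": 0, "yaw": 0},
  {"jaw": 0.06, "dx": -0.05, "dy": 0.04, "dz": 0, "yaw": 0},
])

```text
t: 2.25
tool_pos: [0.518, 0.2423, 0.3376]
orientation: [-2.302, -2.137, 0.002]
force: [0.2, -0.5, 0.7]
opening: 0.0598
gripper_force: 0.0
```

Request:
carry_out([
  {"jaw": 0.06, "dx": -0.055, "dy": 0.02, "dz": 0, "yaw": 0},
  {"jaw": 0.06, "dx": -0.055, "dy": 0.02, "dz": 0, "yaw": 0},
  {"jaw": 0.06, "dx": -0.055, "dy": 0.01, "dz": 0, "yaw": 0},
  {"jaw": 0.06, "dx": -0.055, "dy": 0.01, "dz": 0, "yaw": 0},
  {"jaw": 0.06, "dx": -0.055, "dy": 0.01, "dz": 0, "yaw": 0},
  {"jaw": 0.06, "dx": -0.055, "dy": 0, "dz": 0, "yaw": 0},
  {"jaw": 0.06, "dx": -0.05, "dy": 0, "dz": 0, "yaw": 0},
  {"jaw": 0.06, "dx": 0, "dy": 0, "dz": 0, "yaw": 0},
])

```text
t: 3.25
tool_pos: [0.5562, -0.1436, 0.3372]
orientation: [-2.307, -2.13, 0.002]
force: [0.5, 0.5, -0.5]
opening: 0.0601
gripper_force: 0.0
```

Run:
```python
from h import *
to(.562,-.180,.32,-4.5)
im,m=snap('wrist','w1.png')
print(proj(m,(.562,-.18,.27)))
h=cv2.cvtColor(im,cv2.COLOR_RGB2HSV)
```

```text
t 3.25 tcp [ 0.5562 -0.1436  0.3372] A -4.6 tilt -1.000 op 0.0601 gf 0.0 F [ 0.5  0.5 -0.5] | shift [-0.0358  0.0087  0.0172] yaw -0.001
[331.34247802 254.3835443 ]
```

View pics/w1.png

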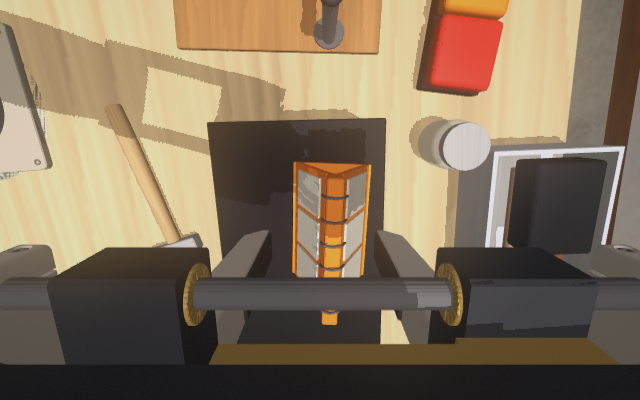

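Wrist view: the spine runs from (335,168) down to (330,325), its predicted middle (331,254) lies on it — agrees. Check ends on z = 0.273.

Run:
```python
from h import *
m=camera_model('wrist')
a=onz(m,334.5,172,.273);b=onz(m,330,323,.273);print(a,b,(a+b)/2,np.linalg.norm(a-b))
```

```text
[ 0.56966679 -0.10935516  0.273     ] [ 0.55669969 -0.24088087  0.273     ] [ 0.56318324 -0.17511802  0.273     ] 0.13216338085557952
```

Request:
carry_out([
  {"jaw": 0.06, "dx": -0.036, "dy": 0.007, "dz": 0.02, "yaw": 0},
  {"jaw": 0.06, "dx": 0, "dy": 0, "dz": 0.02, "yaw": 0},
  {"jaw": 0.06, "dx": 0, "dy": 0, "dz": 0, "yaw": 0},
])

```text
t: 3.68
tool_pos: [0.5604, -0.175, 0.2958]
orientation: [-2.302, -2.131, 0.002]
force: [-0.2, 0.5, -0.2]
opening: 0.0601
gripper_force: 0.0
```

```bash
python3 -c "
from h import *
to(.562,-.180,.244,-4.5)"
```

```text
t 3.67 tcp [ 0.5604 -0.175   0.2958] A -4.4 tilt -1.000 op 0.0601 gf 0.0 F [-0.2  0.5 -0.2] | shift [-0.005   0.0022  0.0518] yaw 0.002
```

Request:
carry_out([
  {"jaw": 0.06, "dx": -0.002, "dy": 0.002, "dz": 0.026, "yaw": 0.01},
  {"jaw": 0.06, "dx": 0, "dy": 0, "dz": 0.026, "yaw": 0},
  {"jaw": 0.06, "dx": 0, "dy": 0, "dz": 0, "yaw": 0},
  {"jaw": 0.0, "dx": 0, "dy": 0, "dz": 0, "yaw": 0},
  {"jaw": 0.0, "dx": 0, "dy": 0, "dz": 0, "yaw": 0},
  {"jaw": 0.0, "dx": 0, "dy": 0, "dz": 0, "yaw": 0},
  {"jaw": 0.0, "dx": 0, "dy": 0, "dz": 0, "yaw": 0},
  {"jaw": 0.0, "dx": 0, "dy": 0, "dz": 0, "yaw": 0},
], grip_force=15)

```text
t: 4.68
tool_pos: [0.5626, -0.1791, 0.2472]
orientation: [-2.318, -2.12, 0.001]
force: [-0.6, 0.4, -2.5]
opening: 0.0168
gripper_force: 13.0
```

```bash
python3 -c "
from h import *
to(.434,.249,.34,-5.75)"
```

```text
t 4.67 tcp [ 0.5626 -0.1791  0.2472] A -5.1 tilt -1.000 op 0.0168 gf 13.0 F [-0.6  0.4 -2.5] | shift [ 0.4149 -0.1663 -0.0927] yaw 0.011
```

Request:
carry_out([
  {"jaw": 0.0, "dx": 0, "dy": 0, "dz": -0.01, "yaw": 0},
  {"jaw": 0.0, "dx": 0, "dy": 0, "dz": -0.03, "yaw": 0},
  {"jaw": 0.0, "dx": 0, "dy": 0, "dz": -0.04, "yaw": 0},
  {"jaw": 0.0, "dx": 0, "dy": -0.02, "dz": -0.015, "yaw": 0.01},
  {"jaw": 0.0, "dx": 0.03, "dy": -0.03, "dz": 0, "yaw": 0},
  {"jaw": 0.0, "dx": 0.045, "dy": -0.03, "dz": 0, "yaw": 0},
  {"jaw": 0.0, "dx": 0.045, "dy": -0.03, "dz": 0, "yaw": 0},
  {"jaw": 0.0, "dx": 0.045, "dy": -0.02, "dz": 0, "yaw": 0},
])

```text
t: 5.68
tool_pos: [0.449, -0.0009, 0.342]
orientation: [2.329, 2.108, 0.001]
force: [0.8, 0.4, -4.3]
opening: 0.0156
gripper_force: 13.1
```

Request:
carry_out([
  {"jaw": 0.0, "dx": 0.045, "dy": -0.02, "dz": 0, "yaw": 0},
  {"jaw": 0.0, "dx": 0.045, "dy": -0.015, "dz": 0, "yaw": 0},
  {"jaw": 0.0, "dx": 0.045, "dy": 0, "dz": 0, "yaw": 0},
  {"jaw": 0.0, "dx": 0.045, "dy": 0, "dz": 0, "yaw": 0},
  {"jaw": 0.0, "dx": 0.035, "dy": 0, "dz": 0, "yaw": 0},
  {"jaw": 0.0, "dx": 0.02, "dy": 0, "dz": 0, "yaw": 0},
  {"jaw": 0.0, "dx": 0.01, "dy": 0, "dz": 0, "yaw": 0},
  {"jaw": 0.0, "dx": 0, "dy": 0, "dz": 0, "yaw": 0},
])

```text
t: 6.68
tool_pos: [0.4396, 0.2449, 0.3416]
orientation: [2.328, 2.109, -0.001]
force: [-0.1, 0.4, -3.1]
opening: 0.015
gripper_force: 13.1
```

```bash
python3 -c "
from h import *
to(.434,.249,.12,-5.75)"
```

```text
t 6.67 tcp [0.4396 0.2449 0.3416] A -5.7 tilt -1.000 op 0.0150 gf 13.1 F [-0.1  0.4 -3.1] | shift [ 0.0036 -0.0059  0.2216] yaw 0.001
```

Request:
carry_out([
  {"jaw": 0.0, "dx": 0.004, "dy": -0.006, "dz": 0.04, "yaw": 0},
  {"jaw": 0.0, "dx": 0, "dy": 0, "dz": 0.05, "yaw": 0},
  {"jaw": 0.0, "dx": 0, "dy": 0, "dz": 0.05, "yaw": 0},
  {"jaw": 0.0, "dx": 0, "dy": 0, "dz": 0.05, "yaw": 0},
  {"jaw": 0.0, "dx": 0, "dy": 0, "dz": 0.03, "yaw": 0},
  {"jaw": 0.0, "dx": 0, "dy": 0, "dz": 0.015, "yaw": 0},
  {"jaw": 0.0, "dx": 0, "dy": 0, "dz": 0.01, "yaw": 0},
  {"jaw": 0.0, "dx": 0, "dy": 0, "dz": 0, "yaw": 0},
])

```text
t: 7.68
tool_pos: [0.4343, 0.2496, 0.0971]
orientation: [2.329, 2.108, 0.001]
force: [-1.1, -0.3, -3.5]
opening: 0.0146
gripper_force: 13.1
```

Run:
```python
from h import *
to(.434,.249,.086,-5.75)
im,m=snap('scene')
c=cv2.resize(im[180:340,320:560],None,fx=2.5,fy=2.5,interpolation=cv2.INTER_CUBIC);cv2.imwrite('pics/s2.png',c[:,:,::-1])
```

```text
t 7.67 tcp [0.4343 0.2496 0.0971] A -5.7 tilt -1.000 op 0.0146 gf 13.1 F [-1.1 -0.3 -3.5] | shift [-0.0006 -0.0002  0.0111] yaw 0.001
```

View pics/s2.png

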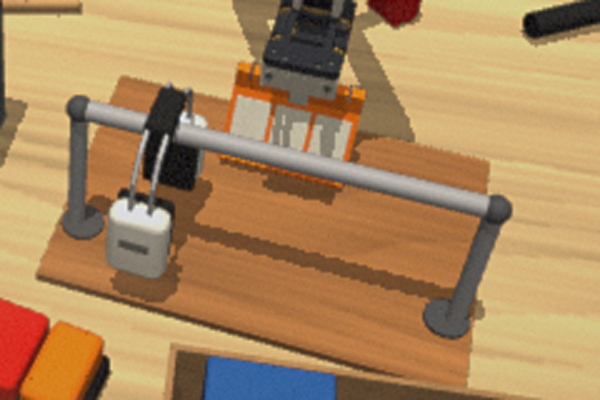

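Crop shows the sign held upright and level just above the front of the board, parallel to the rail, at crop (295,125). Lower until contact.

Request:
carry_out([
  {"jaw": 0.0, "dx": 0, "dy": 0, "dz": 0.005, "yaw": 0},
  {"jaw": 0.0, "dx": 0, "dy": 0, "dz": 0.004, "yaw": 0},
  {"jaw": 0.0, "dx": 0, "dy": 0, "dz": 0.001, "yaw": 0},
  {"jaw": 0.0, "dx": 0, "dy": 0, "dz": 0, "yaw": 0},
])

```text
t: 8.22
tool_pos: [0.4344, 0.2499, 0.0877]
orientation: [2.328, 2.109, 0.002]
force: [-2.4, -1.7, 4.4]
opening: 0.0147
gripper_force: 14.7
```

Request:
carry_out([
  {"jaw": 0.03, "dx": 0, "dy": 0, "dz": 0, "yaw": 0},
  {"jaw": 0.05, "dx": 0, "dy": 0, "dz": 0, "yaw": 0},
  {"jaw": 0.05, "dx": 0, "dy": 0, "dz": 0, "yaw": 0},
  {"jaw": 0.05, "dx": 0, "dy": 0, "dz": -0.02, "yaw": 0},
  {"jaw": 0.05, "dx": 0, "dy": 0, "dz": -0.06, "yaw": 0},
  {"jaw": 0.05, "dx": 0, "dy": 0, "dz": -0.06, "yaw": 0},
  {"jaw": 0.05, "dx": 0, "dy": 0, "dz": -0.06, "yaw": 0},
  {"jaw": 0.05, "dx": 0, "dy": 0, "dz": -0.06, "yaw": 0},
])

```text
t: 9.22
tool_pos: [0.4337, 0.2496, 0.3486]
orientation: [2.328, 2.109, 0.001]
force: [0.8, 0.4, 0.5]
opening: 0.0501
gripper_force: 0.0
```

Request:
carry_out([
  {"jaw": 0.05, "dx": -0.055, "dy": 0, "dz": 0, "yaw": -0.18},
  {"jaw": 0.05, "dx": -0.055, "dy": 0, "dz": 0, "yaw": -0.18},
  {"jaw": 0.05, "dx": -0.055, "dy": 0.02, "dz": 0, "yaw": -0.18},
  {"jaw": 0.05, "dx": -0.04, "dy": -0.03, "dz": 0, "yaw": -0.18},
  {"jaw": 0.05, "dx": -0.03, "dy": -0.04, "dz": 0, "yaw": -0.18},
  {"jaw": 0.05, "dx": -0.02, "dy": -0.05, "dz": 0, "yaw": -0.18},
  {"jaw": 0.05, "dx": -0.01, "dy": -0.05, "dz": 0, "yaw": -0.18},
  {"jaw": 0.05, "dx": 0, "dy": -0.05, "dz": 0, "yaw": -0.18},
])

```text
t: 10.22
tool_pos: [0.3745, -0.1193, 0.3468]
orientation: [0.501, 3.101, -0.0]
force: [1.0, -0.2, 0.6]
opening: 0.05
gripper_force: 0.0
```

Run:
```python
from h import *
to(.459,-.22,.30,87.1)
im,m=snap('top','t2.png')
```

```text
t 10.22 tcp [ 0.3745 -0.1193  0.3468] A 71.6 tilt -1.000 op 0.0500 gf 0.0 F [ 1.  -0.2  0.6] | shift [-0.1119 -0.069   0.0469] yaw -0.27
```

Request:
carry_out([
  {"jaw": 0.05, "dx": -0.055, "dy": -0.035, "dz": 0, "yaw": 0},
  {"jaw": 0.05, "dx": -0.055, "dy": -0.035, "dz": 0.02, "yaw": 0},
  {"jaw": 0.05, "dx": 0, "dy": 0, "dz": 0.02, "yaw": -0.135},
  {"jaw": 0.05, "dx": 0, "dy": 0, "dz": 0, "yaw": -0.135},
  {"jaw": 0.05, "dx": 0, "dy": 0, "dz": 0, "yaw": 0},
  {"jaw": 0.05, "dx": 0, "dy": 0, "dz": 0, "yaw": 0},
])

```text
t: 11.02
tool_pos: [0.4522, -0.2131, 0.309]
orientation: [0.092, 3.139, -0.001]
force: [-0.1, 0.2, -0.4]
opening: 0.0499
gripper_force: 0.0
```

Run:
```python
from h import *
to(.459,-.22,.197,87.1)
im,m=snap('wrist')
h=cv2.cvtColor(im,cv2.COLOR_RGB2HSV)
p=proj(m,(.459,-.22,.216));print(p)
u,v=p.astype(int);w=np.zeros(im.shape[:2],bool);w[v-35:v+35,u-35:u+35]=1
g=((h[...,2]>90)&w).astype(np.uint8)
for c in cv2.findContours(g,0,2)[0]:
    if cv2.contourArea(c)>40:(x,y),r=cv2.minEnclosingCircle(c);print(x,y,r,onz(m,x,y,.216),cv2.contourArea(c))
cv2.imwrite('pics/w2.png',im[:,:,::-1])
```

```text
t 11.03 tcp [ 0.4522 -0.2131  0.309 ] A 86.6 tilt -1.000 op 0.0499 gf 0.0 F [-0.1  0.2 -0.4] | shift [-0.0071 -0.0064  0.112 ] yaw -0.008
[315.25045569 210.87968484]
316.6009216308594 212.26605224609375 15.331921577453613 [ 0.46034459 -0.21888592  0.216     ] 679.5
```

View pics/w2.png

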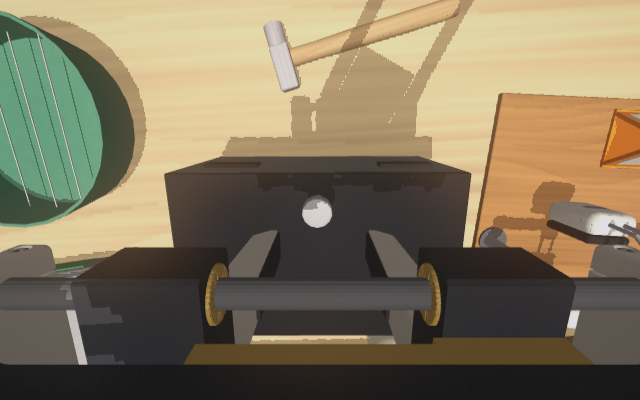

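Wrist view: knob at (317,212) → (0.460,−0.219); box edges are level in the picture, so the gripper is aligned with it.

Request:
carry_out([
  {"jaw": 0.05, "dx": -0.008, "dy": -0.005, "dz": 0.03, "yaw": 0},
  {"jaw": 0.05, "dx": 0, "dy": 0, "dz": 0.04, "yaw": 0},
  {"jaw": 0.05, "dx": 0, "dy": 0, "dz": 0.03, "yaw": 0},
  {"jaw": 0.05, "dx": 0, "dy": 0, "dz": 0.02, "yaw": 0},
  {"jaw": 0.05, "dx": 0, "dy": 0, "dz": 0, "yaw": 0},
  {"jaw": 0.0, "dx": 0, "dy": 0, "dz": 0, "yaw": 0},
  {"jaw": 0.0, "dx": 0, "dy": 0, "dz": 0, "yaw": 0},
  {"jaw": 0.0, "dx": 0, "dy": 0, "dz": 0, "yaw": 0},
], grip_force=20)

```text
t: 12.08
tool_pos: [0.4604, -0.2189, 0.1898]
orientation: [0.087, 3.139, -0.001]
force: [0.0, 0.5, 4.8]
opening: 0.0268
gripper_force: 20.0
```

Run:
```python
from h import *
to(.460,-.219,.189,87.1)
# knob arc as (back along hinge-normal, up) steps from shut
p0=None
for d in np.r_[0:106:7.5]:
    t=np.radians(d);x=-.16*np.cos(t)+.043*np.sin(t);z=.16*np.sin(t)+.043*np.cos(t)
    if p0 is not None: print('%.0f'%d,'dx %.4f dz %.4f'%(-(x-p0[0]),-(z-p0[1])))
    p0=(x,z)
```

```text
t 12.07 tcp [ 0.4604 -0.2189  0.1898] A 86.8 tilt -1.000 op 0.0268 gf 20.0 F [0.  0.5 4.8] | shift [ 0.0004 -0.0001  0.0008] yaw -0.005
8 dx -0.0070 dz -0.0205
15 dx -0.0096 dz -0.0194
22 dx -0.0121 dz -0.0180
30 dx -0.0143 dz -0.0163
38 dx -0.0163 dz -0.0143
45 dx -0.0180 dz -0.0120
52 dx -0.0194 dz -0.0096
60 dx -0.0205 dz -0.0070
68 dx -0.0213 dz -0.0042
75 dx -0.0216 dz -0.0014
82 dx -0.0216 dz 0.0014
90 dx -0.0213 dz 0.0042
98 dx -0.0205 dz 0.0070
105 dx -0.0194 dz 0.0096
```

Request:
carry_out([
  {"jaw": 0.0, "dx": -0.003, "dy": 0, "dz": -0.0103, "yaw": 0},
  {"jaw": 0.0, "dx": -0.004, "dy": 0, "dz": -0.0102, "yaw": 0},
  {"jaw": 0.0, "dx": -0.0045, "dy": 0, "dz": -0.0097, "yaw": 0},
  {"jaw": 0.0, "dx": -0.005, "dy": 0, "dz": -0.0097, "yaw": 0},
  {"jaw": 0.0, "dx": -0.006, "dy": 0, "dz": -0.009, "yaw": 0},
  {"jaw": 0.0, "dx": -0.006, "dy": 0, "dz": -0.009, "yaw": 0},
  {"jaw": 0.0, "dx": -0.007, "dy": 0, "dz": -0.0082, "yaw": 0},
  {"jaw": 0.0, "dx": -0.0073, "dy": 0, "dz": -0.0081, "yaw": 0},
])

```text
t: 13.08
tool_pos: [0.5027, -0.2212, 0.2635]
orientation: [-0.088, -3.14, 0.0]
force: [-2.5, -2.9, -3.4]
opening: 0.0271
gripper_force: 20.0
```

Run:
```python
from h import *
to(.460+.043,-.222,.189+.0742,87.1)
im,m=snap('scene');cv2.imwrite('pics/s3.png',im[120:320,150:400][:,:,::-1])
```

```text
t 13.07 tcp [ 0.5027 -0.2212  0.2635] A 86.8 tilt -1.000 op 0.0271 gf 20.0 F [-2.5 -2.9 -3.4] | shift [-0.0003 -0.0008  0.0003] yaw -0.005
```

View pics/s3.png

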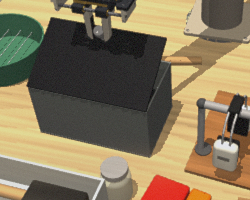

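The crop shows the lid lifting with the knob (gripped at about (95,35)). Carry on along the arc.

Request:
carry_out([
  {"jaw": 0.0, "dx": -0.0163, "dy": 0, "dz": -0.0143, "yaw": 0},
  {"jaw": 0.0, "dx": -0.018, "dy": 0, "dz": -0.012, "yaw": 0},
  {"jaw": 0.0, "dx": -0.0194, "dy": 0, "dz": -0.0096, "yaw": 0},
  {"jaw": 0.0, "dx": -0.0205, "dy": 0, "dz": -0.007, "yaw": 0},
  {"jaw": 0.0, "dx": -0.0213, "dy": 0, "dz": -0.0042, "yaw": 0},
  {"jaw": 0.0, "dx": -0.0216, "dy": 0, "dz": -0.0014, "yaw": 0},
  {"jaw": 0.0, "dx": -0.0216, "dy": 0, "dz": 0.0014, "yaw": 0},
  {"jaw": 0.0, "dx": -0.0213, "dy": 0, "dz": 0.0042, "yaw": 0},
])

```text
t: 14.12
tool_pos: [0.6636, -0.2302, 0.3074]
orientation: [0.087, 3.138, -0.002]
force: [-2.1, -3.1, 3.2]
opening: 0.0268
gripper_force: 20.0
```

Request:
carry_out([
  {"jaw": 0.0, "dx": -0.0205, "dy": 0, "dz": 0.007, "yaw": 0},
  {"jaw": 0.0, "dx": -0.01, "dy": 0, "dz": 0.004, "yaw": 0},
  {"jaw": 0.0, "dx": 0, "dy": 0, "dz": 0, "yaw": 0},
  {"jaw": 0.045, "dx": 0, "dy": 0, "dz": 0, "yaw": 0},
  {"jaw": 0.055, "dx": 0, "dy": 0, "dz": 0, "yaw": 0},
  {"jaw": 0.055, "dx": 0, "dy": 0, "dz": 0, "yaw": 0},
])

```text
t: 14.88
tool_pos: [0.6926, -0.2312, 0.2944]
orientation: [-0.087, -3.14, -0.001]
force: [-0.1, -0.4, -0.9]
opening: 0.0521
gripper_force: 0.0
```

Run:
```python
from h import *
to(.5,-.222,.43,87.1)
```

```text
t 14.88 tcp [ 0.6926 -0.2312  0.2944] A 86.8 tilt -1.000 op 0.0521 gf 0.0 F [-0.1 -0.4 -0.9] | shift [ 0.1928 -0.0014 -0.1355] yaw -0.005
```

Request:
carry_out([
  {"jaw": 0.055, "dx": 0, "dy": 0, "dz": -0.05, "yaw": 0},
  {"jaw": 0.055, "dx": 0, "dy": 0, "dz": -0.055, "yaw": 0},
  {"jaw": 0.055, "dx": 0, "dy": 0, "dz": -0.04, "yaw": 0},
  {"jaw": 0.055, "dx": 0.04, "dy": 0, "dz": 0, "yaw": 0},
  {"jaw": 0.055, "dx": 0.05, "dy": 0, "dz": 0, "yaw": 0},
  {"jaw": 0.055, "dx": 0.05, "dy": 0, "dz": 0, "yaw": 0},
  {"jaw": 0.055, "dx": 0.05, "dy": 0, "dz": 0, "yaw": 0},
  {"jaw": 0.055, "dx": 0.02, "dy": 0, "dz": 0, "yaw": -0.005},
])

```text
t: 15.88
tool_pos: [0.4808, -0.2195, 0.4405]
orientation: [0.08, 3.139, -0.001]
force: [0.6, -0.2, 0.4]
opening: 0.0553
gripper_force: 0.0
```

Run:
```python
from h import *
to(.525,-.222,.43,87.1)
im,m=snap('wrist','w3.png');it,mt=snap('top','t3.png')
a=cv2.resize(it[130:250,150:450],None,fx=2,fy=2)
o=np.zeros((640,640,3),np.uint8);o[:400]=im;o[400:640,:600]=a
cv2.imwrite('pics/w3t.png',cv2.resize(o,(600,600))[:,:,::-1])
print(proj(m,(.525,-.222,.155)))
```

```text
t 15.88 tcp [ 0.4808 -0.2195  0.4405] A 87.1 tilt -1.000 op 0.0553 gf 0.0 F [ 0.6 -0.2  0.4] | shift [-0.0443 -0.0002  0.0106] yaw -0.001
[322.50353266 199.79650294]
```

View pics/w3t.png

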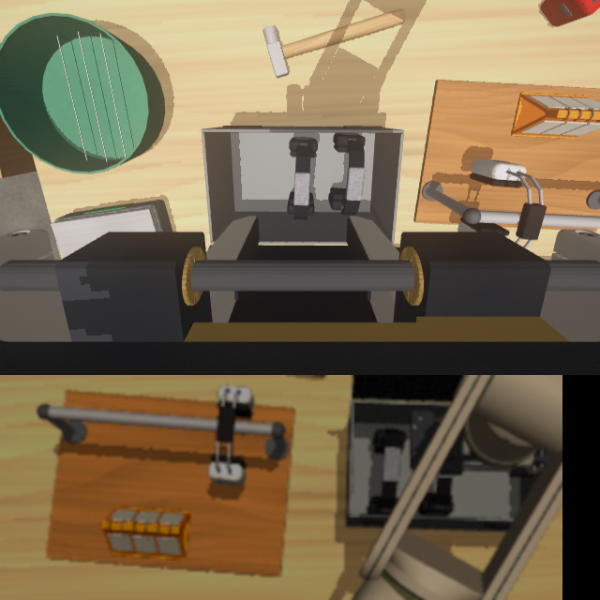

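Wrist view: two pairs in the box, at about wrist px (323,200) and (380,192); the left third is empty. Top crop: sign stands well at the board's front. Close crop of the pairs to measure.

Run:
```python
from h import *
im=cv2.imread('pics/w3.png')
cv2.imwrite('pics/w3c.png',cv2.resize(im[130:265,215:435],None,fx=3.5,fy=3.5,interpolation=cv2.INTER_CUBIC))
```

```text
(no output)
```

View pics/w3c.png

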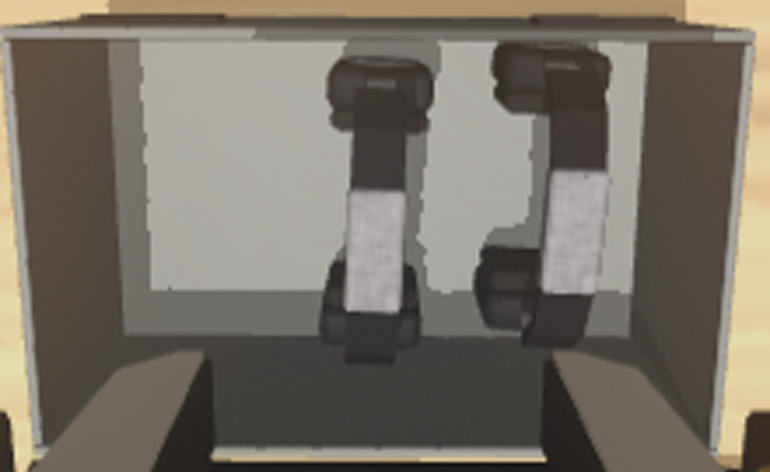

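Run:
```python
from h import *
m=camera_model('wrist')
for n,q in(('L',[(350,190),(406,192),(402,312),(345,308)]),('R',[(553,170),(608,170),(601,293),(541,291)])):
    P=np.array([onz(m,x/3.5+214.6,y/3.5+129.6,.155) for x,y in q]);c=P.mean(0)
    d=(P[2]+P[3]-P[0]-P[1])/2;e=(P[1]+P[2]-P[0]-P[3])/2
    print(n,c,'len',np.linalg.norm(d),np.linalg.norm(e),'yaw',np.degrees(np.arctan2(d[1],d[0])),np.degrees(np.arctan2(e[1],e[0]))-90)
    to(c[0],c[1],.28,90+np.degrees(np.arctan2(d[1],d[0])))
```

```text
L [ 0.52857056 -0.22337763  0.155     ] len 0.05386415936443473 0.02482789414921905 yaw -5.042759678873134 -6.068737569470656
t 15.97 tcp [ 0.4815 -0.2198  0.441 ] A 87.0 tilt -1.000 op 0.0551 gf 0.0 F [ 0.6 -0.7  0.1] | shift [-0.0469 -0.001   0.1611] yaw 0.037
R [ 0.52424406 -0.13573716  0.155     ] len 0.05468535576760369 0.025140969655770132 yaw -4.622357982943125 -3.9568219992949025
t 15.97 tcp [ 0.4815 -0.2198  0.441 ] A 87.0 tilt -1.000 op 0.0551 gf 0.0 F [ 0.6 -0.7  0.1] | shift [-0.038   0.0863  0.161 ] yaw 0.029
```

Request:
carry_out([
  {"jaw": 0.05, "dx": -0.02, "dy": 0.043, "dz": 0.03, "yaw": 0.029},
  {"jaw": 0.05, "dx": -0.02, "dy": 0.042, "dz": 0.05, "yaw": 0},
  {"jaw": 0.05, "dx": 0, "dy": 0, "dz": 0.06, "yaw": 0},
  {"jaw": 0.05, "dx": 0, "dy": 0, "dz": 0.02, "yaw": 0},
  {"jaw": 0.05, "dx": 0, "dy": 0, "dz": 0, "yaw": 0},
  {"jaw": 0.05, "dx": 0, "dy": 0, "dz": 0, "yaw": 0},
], grip_force=11)

```text
t: 16.73
tool_pos: [0.5277, -0.1421, 0.2869]
orientation: [0.126, 3.135, -0.002]
force: [-1.3, -0.1, -0.2]
opening: 0.0494
gripper_force: 0.0
```

Run:
```python
from h import *
to(.5242,-.1357,.130,85.5)
im,m=snap('wrist','w4.png')
h=cv2.cvtColor(im,cv2.COLOR_RGB2HSV)
p=proj(m,(.5242,-.1357,.155));print(p);u,v=p.astype(int)
w=np.zeros(im.shape[:2],bool);w[max(0,v-90):v+70,u-45:u+45]=1
g=cv2.morphologyEx(((h[...,2]>110)&(h[...,1]<40)&w).astype(np.uint8),cv2.MORPH_OPEN,np.ones((3,3)))
for c in cv2.findContours(g,0,2)[0]:
    if cv2.contourArea(c)>150:
        r=cv2.minAreaRect(c);print(r,onz(m,*r[0],.155))
```

```text
t 16.73 tcp [ 0.5277 -0.1421  0.2869] A 85.4 tilt -1.000 op 0.0494 gf 0.0 F [-1.3 -0.1 -0.2] | shift [0.0046 0.0062 0.1569] yaw -0.002
[328.68370323 189.17066503]
((300.0, 169.5), (119.0, 34.0), 90.0) [ 0.50222579 -0.16238002  0.155     ]
((343.2118225097656, 168.63771057128906), (53.11653137207031, 120.21297454833984), 1.023030161857605) [ 0.50476372 -0.11990759  0.155     ]
```

Request:
carry_out([
  {"jaw": 0.05, "dx": 0.004, "dy": 0.006, "dz": 0.03, "yaw": 0},
  {"jaw": 0.05, "dx": 0, "dy": 0, "dz": 0.05, "yaw": 0},
  {"jaw": 0.05, "dx": 0, "dy": 0, "dz": 0.045, "yaw": 0},
  {"jaw": 0.05, "dx": 0, "dy": 0, "dz": 0.025, "yaw": 0},
  {"jaw": 0.05, "dx": 0, "dy": 0, "dz": 0.007, "yaw": 0},
  {"jaw": 0.05, "dx": 0, "dy": 0, "dz": 0, "yaw": 0},
  {"jaw": 0.05, "dx": 0, "dy": 0, "dz": 0, "yaw": 0},
])

```text
t: 17.65
tool_pos: [0.5244, -0.1355, 0.1292]
orientation: [0.125, 3.136, -0.002]
force: [0.7, -0.6, -0.3]
opening: 0.0499
gripper_force: 0.0
```

Run:
```python
from h import *
to(.5242,-.1357,.130,85.5)
im,m=snap('wrist');print(proj(m,(.5242,-.1357,.155)))
cv2.imwrite('pics/w5.png',im[100:400,170:480][:,:,::-1])
```

```text
t 17.65 tcp [ 0.5244 -0.1355  0.1292] A 85.4 tilt -1.000 op 0.0499 gf 0.0 F [ 0.7 -0.6 -0.3] | shift [ 0.0002 -0.0003 -0.0008] yaw -0.001
[321.92513582 261.88884055]
```

View pics/w5.png

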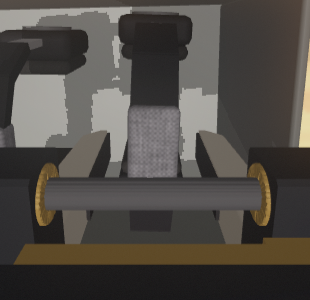

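The crop shows the cushion (155,145) midway between the open fingers (85 and 220). Close gently and lift.

Request:
carry_out([
  {"jaw": 0.035, "dx": 0, "dy": 0, "dz": 0, "yaw": 0},
  {"jaw": 0.028, "dx": 0, "dy": 0, "dz": 0, "yaw": 0},
  {"jaw": 0.02, "dx": 0, "dy": 0, "dz": 0, "yaw": 0},
  {"jaw": 0.015, "dx": 0, "dy": 0, "dz": 0, "yaw": 0},
  {"jaw": 0.015, "dx": 0, "dy": 0, "dz": 0, "yaw": 0},
  {"jaw": 0.015, "dx": 0, "dy": 0, "dz": -0.005, "yaw": 0},
  {"jaw": 0.015, "dx": 0, "dy": 0, "dz": -0.01, "yaw": 0},
  {"jaw": 0.015, "dx": 0, "dy": 0, "dz": -0.01, "yaw": 0},
], grip_force=11)

```text
t: 18.7
tool_pos: [0.523, -0.1348, 0.1526]
orientation: [0.125, 3.139, -0.0]
force: [-0.4, -0.1, -1.2]
opening: 0.0262
gripper_force: 10.9
```

Request:
carry_out([
  {"jaw": 0.015, "dx": 0, "dy": 0, "dz": -0.02, "yaw": 0},
  {"jaw": 0.015, "dx": 0, "dy": 0, "dz": -0.03, "yaw": 0},
  {"jaw": 0.015, "dx": 0, "dy": 0, "dz": -0.035, "yaw": 0},
  {"jaw": 0.015, "dx": 0, "dy": 0, "dz": -0.035, "yaw": 0},
  {"jaw": 0.015, "dx": 0, "dy": 0, "dz": -0.035, "yaw": 0},
  {"jaw": 0.015, "dx": 0, "dy": 0, "dz": -0.035, "yaw": 0},
  {"jaw": 0.015, "dx": 0, "dy": 0, "dz": -0.02, "yaw": 0},
  {"jaw": 0.015, "dx": 0, "dy": 0, "dz": -0.01, "yaw": 0},
])

```text
t: 19.7
tool_pos: [0.5233, -0.1349, 0.3747]
orientation: [0.125, 3.136, -0.002]
force: [0.5, -0.0, -0.9]
opening: 0.026
gripper_force: 10.9
```

Request:
carry_out([
  {"jaw": 0.015, "dx": 0, "dy": 0.015, "dz": 0, "yaw": 0},
  {"jaw": 0.015, "dx": 0, "dy": 0.03, "dz": 0, "yaw": 0},
  {"jaw": 0.015, "dx": 0, "dy": 0.04, "dz": 0, "yaw": 0},
  {"jaw": 0.015, "dx": 0, "dy": 0.04, "dz": 0, "yaw": 0},
  {"jaw": 0.015, "dx": 0, "dy": 0.04, "dz": 0, "yaw": 0},
  {"jaw": 0.015, "dx": -0.005, "dy": 0.04, "dz": 0, "yaw": 0},
  {"jaw": 0.015, "dx": -0.01, "dy": 0.04, "dz": 0, "yaw": 0},
  {"jaw": 0.015, "dx": -0.01, "dy": 0.04, "dz": 0, "yaw": 0.022},
])

```text
t: 20.7
tool_pos: [0.5699, 0.1496, 0.3705]
orientation: [-0.159, -3.135, 0.0]
force: [1.2, -0.8, -1.6]
opening: 0.0258
gripper_force: 10.9
```

Request:
carry_out([
  {"jaw": 0.015, "dx": -0.01, "dy": 0.04, "dz": 0, "yaw": 0},
  {"jaw": 0.015, "dx": -0.01, "dy": 0.04, "dz": 0, "yaw": 0},
  {"jaw": 0.015, "dx": 0, "dy": 0.035, "dz": 0, "yaw": 0},
  {"jaw": 0.015, "dx": 0, "dy": 0.02, "dz": 0, "yaw": 0},
  {"jaw": 0.015, "dx": 0, "dy": 0.01, "dz": 0, "yaw": 0},
  {"jaw": 0.015, "dx": 0, "dy": 0, "dz": 0, "yaw": 0},
])

```text
t: 21.45
tool_pos: [0.605, 0.2895, 0.3716]
orientation: [-0.159, -3.137, 0.001]
force: [0.6, -0.5, -1.8]
opening: 0.0263
gripper_force: 11.0
```

Run:
```python
from h import *
to(.6051,.3071,.175,84.2)
```

```text
t 21.45 tcp [0.605  0.2895 0.3716] A 84.2 tilt -1.000 op 0.0263 gf 11.0 F [ 0.6 -0.5 -1.8] | shift [0.0015 0.0176 0.1966] yaw -0.0
```

Request:
carry_out([
  {"jaw": 0.015, "dx": 0.001, "dy": 0.017, "dz": 0.015, "yaw": 0},
  {"jaw": 0.015, "dx": 0, "dy": 0, "dz": 0.03, "yaw": 0},
  {"jaw": 0.015, "dx": 0, "dy": 0, "dz": 0.035, "yaw": 0},
  {"jaw": 0.015, "dx": 0, "dy": 0, "dz": 0.035, "yaw": 0},
  {"jaw": 0.015, "dx": 0, "dy": 0, "dz": 0.035, "yaw": 0},
  {"jaw": 0.015, "dx": 0, "dy": 0, "dz": 0.02, "yaw": 0},
  {"jaw": 0.015, "dx": 0, "dy": 0, "dz": 0.01, "yaw": 0},
  {"jaw": 0.015, "dx": 0, "dy": 0, "dz": 0, "yaw": 0},
])

```text
t: 22.45
tool_pos: [0.6059, 0.3065, 0.1918]
orientation: [-0.16, -3.137, 0.0]
force: [0.0, -0.2, -1.4]
opening: 0.0261
gripper_force: 11.0
```

Run:
```python
from h import *
to(.6051,.3071,.175,84.2)
im,m=snap('scene')
c=cv2.resize(im[180:340,320:560],None,fx=2.5,fy=2.5,interpolation=cv2.INTER_CUBIC);cv2.imwrite('pics/s4.png',c[:,:,::-1])
```

```text
t 22.45 tcp [0.6059 0.3065 0.1918] A 84.2 tilt -1.000 op 0.0261 gf 11.0 F [ 0.  -0.2 -1.4] | shift [0.0008 0.0005 0.0168] yaw -0.001
```

View pics/s4.png

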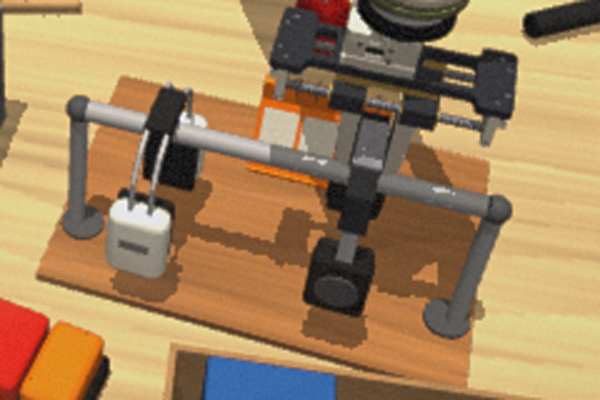

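Crop shows the bar between the cups, pair clear of ears and upright; the sign (corner now at crop (250,168), before (222,155)) appears to have been knocked sideways by ~2–3 cm — I'll mend it after this pair.

Request:
carry_out([
  {"jaw": 0.015, "dx": 0, "dy": 0, "dz": 0.006, "yaw": 0},
  {"jaw": 0.015, "dx": 0, "dy": 0, "dz": 0.005, "yaw": 0},
  {"jaw": 0.015, "dx": 0, "dy": 0, "dz": 0.004, "yaw": 0},
  {"jaw": 0.015, "dx": 0, "dy": 0, "dz": 0, "yaw": 0},
  {"jaw": 0.015, "dx": 0, "dy": 0, "dz": 0, "yaw": 0},
])

```text
t: 23.12
tool_pos: [0.6071, 0.307, 0.1848]
orientation: [0.159, 3.132, 0.004]
force: [-15.4, -7.4, 32.0]
opening: 0.0257
gripper_force: 28.0
```

Finger tips straddle the bar and touch it (tips reach 10 mm under the cushion): the grip is too low on the cushion. Back off, set the pair back in the box and regrip higher.

Request:
carry_out([
  {"jaw": 0.015, "dx": 0, "dy": 0, "dz": -0.012, "yaw": 0},
  {"jaw": 0.015, "dx": 0, "dy": 0, "dz": -0.02, "yaw": 0},
  {"jaw": 0.015, "dx": 0, "dy": 0, "dz": -0.035, "yaw": 0},
  {"jaw": 0.015, "dx": 0, "dy": 0, "dz": -0.035, "yaw": 0},
  {"jaw": 0.015, "dx": 0, "dy": 0, "dz": -0.035, "yaw": 0},
  {"jaw": 0.015, "dx": 0, "dy": 0, "dz": -0.035, "yaw": 0},
  {"jaw": 0.015, "dx": 0, "dy": 0, "dz": -0.02, "yaw": 0},
  {"jaw": 0.015, "dx": 0, "dy": 0, "dz": 0, "yaw": 0},
])

```text
t: 24.12
tool_pos: [0.6067, 0.3069, 0.3717]
orientation: [0.159, 3.134, 0.003]
force: [-0.7, 0.6, -1.7]
opening: 0.0257
gripper_force: 11.0
```

Run:
```python
from h import *
to(.5242,-.1357,.37,85.5)
im,m=snap('scene')
c=cv2.resize(im[100:260,360:600],None,fx=2.5,fy=2.5,interpolation=cv2.INTER_CUBIC);cv2.imwrite('pics/s5.png',c[:,:,::-1])
```

```text
t 24.12 tcp [0.6067 0.3069 0.3717] A 84.2 tilt -1.000 op 0.0257 gf 11.0 F [-0.7  0.6 -1.7] | shift [ 0.0372 -0.4486  0.0006] yaw -0.023
```

View pics/s5.png

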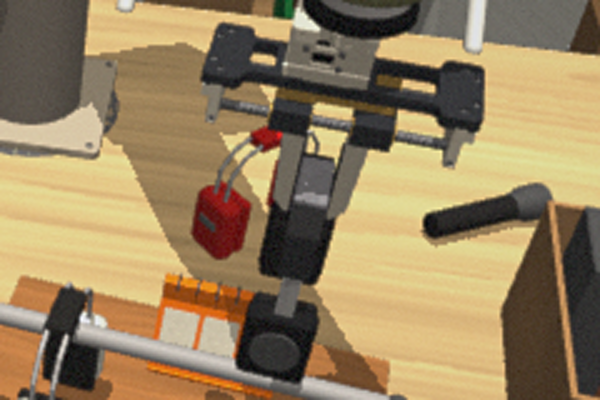

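The pair is still well held between the fingers (crop (305,200)), upright. Back to the box.

Request:
carry_out([
  {"jaw": 0.015, "dx": 0.005, "dy": -0.02, "dz": 0, "yaw": -0.022},
  {"jaw": 0.015, "dx": 0.01, "dy": -0.04, "dz": 0, "yaw": 0},
  {"jaw": 0.015, "dx": 0.01, "dy": -0.045, "dz": 0, "yaw": 0},
  {"jaw": 0.015, "dx": 0.01, "dy": -0.045, "dz": 0, "yaw": 0},
  {"jaw": 0.015, "dx": 0.005, "dy": -0.045, "dz": 0, "yaw": 0},
  {"jaw": 0.015, "dx": 0, "dy": -0.045, "dz": 0, "yaw": 0},
  {"jaw": 0.015, "dx": 0, "dy": -0.045, "dz": 0, "yaw": 0},
  {"jaw": 0.015, "dx": 0, "dy": -0.045, "dz": 0, "yaw": 0},
])

```text
t: 25.18
tool_pos: [0.5384, -0.0204, 0.367]
orientation: [-0.125, -3.137, -0.0]
force: [0.5, 0.0, -2.6]
opening: 0.0259
gripper_force: 11.0
```

Request:
carry_out([
  {"jaw": 0.015, "dx": 0, "dy": -0.045, "dz": 0, "yaw": 0},
  {"jaw": 0.015, "dx": 0, "dy": -0.035, "dz": 0, "yaw": 0},
  {"jaw": 0.015, "dx": 0, "dy": -0.02, "dz": 0, "yaw": 0},
  {"jaw": 0.015, "dx": 0, "dy": -0.01, "dz": 0, "yaw": 0},
  {"jaw": 0.015, "dx": 0, "dy": 0, "dz": 0, "yaw": 0},
])

```text
t: 25.8
tool_pos: [0.5306, -0.1285, 0.3684]
orientation: [-0.125, -3.138, -0.001]
force: [0.4, 0.0, -1.2]
opening: 0.0257
gripper_force: 11.0
```

Run:
```python
from h import *
to(.5242,-.1357,.145,85.5)
```

```text
t 25.80 tcp [ 0.5306 -0.1285  0.3684] A 85.4 tilt -1.000 op 0.0257 gf 11.0 F [ 0.4  0.  -1.2] | shift [ 0.0056 -0.0077  0.2234] yaw -0.001
```

Request:
carry_out([
  {"jaw": 0.015, "dx": 0.0055, "dy": -0.0075, "dz": 0.02, "yaw": 0},
  {"jaw": 0.015, "dx": 0, "dy": 0, "dz": 0.035, "yaw": 0},
  {"jaw": 0.015, "dx": 0, "dy": 0, "dz": 0.04, "yaw": 0},
  {"jaw": 0.015, "dx": 0, "dy": 0, "dz": 0.04, "yaw": 0},
  {"jaw": 0.015, "dx": 0, "dy": 0, "dz": 0.04, "yaw": 0},
  {"jaw": 0.015, "dx": 0, "dy": 0, "dz": 0.03, "yaw": 0},
  {"jaw": 0.015, "dx": 0, "dy": 0, "dz": 0.015, "yaw": 0},
  {"jaw": 0.015, "dx": 0, "dy": 0, "dz": 0.005, "yaw": 0},
])

```text
t: 26.8
tool_pos: [0.5245, -0.135, 0.1434]
orientation: [-0.124, -3.138, -0.001]
force: [-0.1, 0.1, -1.2]
opening: 0.0258
gripper_force: 11.0
```

Request:
carry_out([
  {"jaw": 0.015, "dx": 0, "dy": 0, "dz": 0.004, "yaw": 0},
  {"jaw": 0.015, "dx": 0, "dy": 0, "dz": 0.003, "yaw": 0},
  {"jaw": 0.015, "dx": 0, "dy": 0, "dz": 0, "yaw": 0},
])

```text
t: 27.18
tool_pos: [0.5248, -0.1359, 0.1374]
orientation: [0.125, 3.138, -0.0]
force: [0.3, 0.1, -1.6]
opening: 0.026
gripper_force: 11.0
```

Request:
carry_out([
  {"jaw": 0.015, "dx": 0, "dy": 0, "dz": 0.003, "yaw": 0},
  {"jaw": 0.015, "dx": 0, "dy": 0, "dz": 0.003, "yaw": 0},
  {"jaw": 0.015, "dx": 0, "dy": 0, "dz": 0.001, "yaw": 0},
  {"jaw": 0.015, "dx": 0, "dy": 0, "dz": 0, "yaw": 0},
])

```text
t: 27.68
tool_pos: [0.5244, -0.1358, 0.1297]
orientation: [-0.125, -3.139, -0.0]
force: [-0.2, 0.3, -0.8]
opening: 0.0259
gripper_force: 11.0
```

Request:
carry_out([
  {"jaw": 0.015, "dx": 0, "dy": 0, "dz": 0.0015, "yaw": 0},
  {"jaw": 0.015, "dx": 0, "dy": 0, "dz": 0.001, "yaw": 0},
  {"jaw": 0.015, "dx": 0, "dy": 0, "dz": 0, "yaw": 0},
])

```text
t: 28.05
tool_pos: [0.5245, -0.1358, 0.1275]
orientation: [0.125, 3.139, -0.0]
force: [-0.7, -0.5, -0.3]
opening: 0.0257
gripper_force: 11.0
```

Request:
carry_out([
  {"jaw": 0.015, "dx": 0, "dy": 0, "dz": 0.001, "yaw": 0},
  {"jaw": 0.015, "dx": 0, "dy": 0, "dz": 0, "yaw": 0},
])

```text
t: 28.3
tool_pos: [0.5247, -0.1358, 0.1275]
orientation: [0.125, 3.139, -0.0]
force: [-4.5, 1.1, 6.8]
opening: 0.026
gripper_force: 11.0
```

Request:
carry_out([
  {"jaw": 0.032, "dx": 0, "dy": 0, "dz": 0, "yaw": 0},
  {"jaw": 0.042, "dx": 0, "dy": 0, "dz": 0, "yaw": 0},
  {"jaw": 0.042, "dx": 0, "dy": 0, "dz": -0.006, "yaw": 0},
  {"jaw": 0.042, "dx": 0, "dy": 0, "dz": -0.007, "yaw": 0},
  {"jaw": 0.042, "dx": 0, "dy": 0, "dz": 0, "yaw": 0},
  {"jaw": 0.042, "dx": 0, "dy": 0, "dz": 0, "yaw": 0},
])

```text
t: 29.05
tool_pos: [0.5246, -0.1358, 0.1395]
orientation: [0.125, 3.139, -0.0]
force: [-0.1, -0.9, -1.2]
opening: 0.042
gripper_force: 0.0
```

Request:
carry_out([
  {"jaw": 0.042, "dx": 0, "dy": 0, "dz": -0.0015, "yaw": 0},
  {"jaw": 0.034, "dx": 0, "dy": 0, "dz": 0, "yaw": 0},
  {"jaw": 0.028, "dx": 0, "dy": 0, "dz": 0, "yaw": 0},
  {"jaw": 0.02, "dx": 0, "dy": 0, "dz": 0, "yaw": 0},
  {"jaw": 0.015, "dx": 0, "dy": 0, "dz": 0, "yaw": 0},
  {"jaw": 0.015, "dx": 0, "dy": 0, "dz": 0, "yaw": 0},
  {"jaw": 0.015, "dx": 0, "dy": 0, "dz": -0.005, "yaw": 0},
  {"jaw": 0.015, "dx": 0, "dy": 0, "dz": -0.005, "yaw": 0},
], grip_force=13)

```text
t: 30.05
tool_pos: [0.5244, -0.1358, 0.1511]
orientation: [-0.125, -3.139, -0.0]
force: [1.1, 0.1, -2.0]
opening: 0.0259
gripper_force: 13.0
```

Request:
carry_out([
  {"jaw": 0.015, "dx": 0, "dy": 0, "dz": -0.01, "yaw": 0},
  {"jaw": 0.015, "dx": 0, "dy": 0, "dz": -0.01, "yaw": 0},
  {"jaw": 0.015, "dx": 0, "dy": 0, "dz": 0, "yaw": 0},
  {"jaw": 0.015, "dx": 0, "dy": 0, "dz": 0, "yaw": 0},
])

```text
t: 30.55
tool_pos: [0.5245, -0.1358, 0.1709]
orientation: [0.125, 3.139, -0.0]
force: [-0.1, 1.4, -1.9]
opening: 0.0258
gripper_force: 13.0
```

Request:
carry_out([
  {"jaw": 0.015, "dx": 0, "dy": 0, "dz": -0.02, "yaw": 0},
  {"jaw": 0.015, "dx": 0, "dy": 0, "dz": -0.03, "yaw": 0},
  {"jaw": 0.015, "dx": 0, "dy": 0, "dz": -0.035, "yaw": 0},
  {"jaw": 0.015, "dx": 0, "dy": 0, "dz": -0.035, "yaw": 0},
  {"jaw": 0.015, "dx": 0, "dy": 0, "dz": -0.035, "yaw": 0},
  {"jaw": 0.015, "dx": 0, "dy": 0, "dz": -0.03, "yaw": 0},
  {"jaw": 0.015, "dx": 0, "dy": 0, "dz": -0.02, "yaw": 0},
  {"jaw": 0.015, "dx": 0, "dy": 0, "dz": 0, "yaw": 0},
])

```text
t: 31.55
tool_pos: [0.5252, -0.1361, 0.3789]
orientation: [0.125, 3.135, -0.002]
force: [0.2, 0.3, -1.9]
opening: 0.026
gripper_force: 13.0
```

Request:
carry_out([
  {"jaw": 0.015, "dx": 0, "dy": 0.015, "dz": 0, "yaw": 0},
  {"jaw": 0.015, "dx": 0, "dy": 0.03, "dz": 0, "yaw": 0},
  {"jaw": 0.015, "dx": 0, "dy": 0.04, "dz": 0, "yaw": 0},
  {"jaw": 0.015, "dx": 0, "dy": 0.04, "dz": 0, "yaw": 0},
  {"jaw": 0.015, "dx": 0, "dy": 0.04, "dz": 0, "yaw": 0},
  {"jaw": 0.015, "dx": -0.005, "dy": 0.04, "dz": 0, "yaw": 0},
  {"jaw": 0.015, "dx": -0.01, "dy": 0.04, "dz": 0, "yaw": 0},
  {"jaw": 0.015, "dx": -0.01, "dy": 0.04, "dz": 0, "yaw": 0.022},
])

```text
t: 32.55
tool_pos: [0.5714, 0.1486, 0.3744]
orientation: [-0.159, -3.135, 0.0]
force: [0.3, 0.3, -1.9]
opening: 0.0257
gripper_force: 13.0
```

Request:
carry_out([
  {"jaw": 0.015, "dx": -0.01, "dy": 0.04, "dz": 0, "yaw": 0},
  {"jaw": 0.015, "dx": -0.01, "dy": 0.04, "dz": 0, "yaw": 0},
  {"jaw": 0.015, "dx": 0, "dy": 0.035, "dz": 0, "yaw": 0},
  {"jaw": 0.015, "dx": 0, "dy": 0.025, "dz": 0, "yaw": 0},
  {"jaw": 0.015, "dx": 0, "dy": 0.015, "dz": 0, "yaw": 0},
  {"jaw": 0.015, "dx": 0, "dy": 0.005, "dz": 0, "yaw": 0},
  {"jaw": 0.015, "dx": 0, "dy": 0, "dz": 0, "yaw": 0},
])

```text
t: 33.42
tool_pos: [0.6081, 0.3032, 0.3756]
orientation: [-0.16, -3.137, 0.001]
force: [0.8, 0.3, -1.5]
opening: 0.0254
gripper_force: 13.0
```

Run:
```python
from h import *
to(.6051,.3071,.200,84.2)
```

```text
t 33.42 tcp [0.6081 0.3032 0.3756] A 84.2 tilt -1.000 op 0.0254 gf 13.0 F [ 0.8  0.3 -1.5] | shift [0.0033 0.0036 0.1756] yaw -0.001
```

Request:
carry_out([
  {"jaw": 0.015, "dx": 0.003, "dy": 0.0035, "dz": 0.015, "yaw": 0},
  {"jaw": 0.015, "dx": 0, "dy": 0, "dz": 0.03, "yaw": 0},
  {"jaw": 0.015, "dx": 0, "dy": 0, "dz": 0.035, "yaw": 0},
  {"jaw": 0.015, "dx": 0, "dy": 0, "dz": 0.035, "yaw": 0},
  {"jaw": 0.015, "dx": 0, "dy": 0, "dz": 0.03, "yaw": 0},
  {"jaw": 0.015, "dx": 0, "dy": 0, "dz": 0.02, "yaw": 0},
  {"jaw": 0.015, "dx": 0, "dy": 0, "dz": 0.01, "yaw": 0},
  {"jaw": 0.015, "dx": 0, "dy": 0, "dz": 0, "yaw": 0},
])

```text
t: 34.42
tool_pos: [0.6056, 0.3069, 0.2009]
orientation: [-0.16, -3.137, 0.0]
force: [0.4, -0.4, -1.8]
opening: 0.0261
gripper_force: 13.0
```

Request:
carry_out([
  {"jaw": 0.015, "dx": 0, "dy": 0, "dz": 0.004, "yaw": 0},
  {"jaw": 0.015, "dx": 0, "dy": 0, "dz": 0.003, "yaw": 0},
  {"jaw": 0.015, "dx": 0, "dy": 0, "dz": 0.001, "yaw": 0},
  {"jaw": 0.015, "dx": 0, "dy": 0, "dz": 0, "yaw": 0},
])

```text
t: 34.92
tool_pos: [0.6056, 0.3073, 0.1929]
orientation: [0.159, 3.138, 0.0]
force: [0.3, 0.2, -1.5]
opening: 0.0261
gripper_force: 13.0
```

Request:
carry_out([
  {"jaw": 0.015, "dx": 0, "dy": 0, "dz": 0.002, "yaw": 0},
  {"jaw": 0.015, "dx": 0, "dy": 0, "dz": 0.002, "yaw": 0},
  {"jaw": 0.015, "dx": 0, "dy": 0, "dz": 0.001, "yaw": 0},
  {"jaw": 0.015, "dx": 0, "dy": 0, "dz": 0, "yaw": 0},
])

```text
t: 35.42
tool_pos: [0.6055, 0.3072, 0.1877]
orientation: [-0.16, -3.137, 0.0]
force: [-0.1, 0.3, -3.0]
opening: 0.0256
gripper_force: 13.0
```

Request:
carry_out([
  {"jaw": 0.015, "dx": 0, "dy": 0, "dz": 0.001, "yaw": 0},
  {"jaw": 0.015, "dx": 0, "dy": 0, "dz": 0, "yaw": 0},
])

```text
t: 35.67
tool_pos: [0.6056, 0.3072, 0.1868]
orientation: [0.16, 3.138, 0.0]
force: [-0.7, -1.1, -1.6]
opening: 0.0258
gripper_force: 13.0
```

Request:
carry_out([
  {"jaw": 0.015, "dx": 0, "dy": 0, "dz": 0.001, "yaw": 0},
  {"jaw": 0.015, "dx": 0, "dy": 0, "dz": 0, "yaw": 0},
])

```text
t: 35.92
tool_pos: [0.6057, 0.3073, 0.1867]
orientation: [0.159, 3.137, 0.0]
force: [-3.3, -1.9, 4.1]
opening: 0.0258
gripper_force: 13.0
```

Request:
carry_out([
  {"jaw": 0.03, "dx": 0, "dy": 0, "dz": 0, "yaw": 0},
  {"jaw": 0.036, "dx": 0, "dy": 0, "dz": 0, "yaw": 0},
  {"jaw": 0.042, "dx": 0, "dy": 0, "dz": 0, "yaw": 0},
  {"jaw": 0.042, "dx": 0, "dy": 0, "dz": -0.01, "yaw": 0},
  {"jaw": 0.042, "dx": 0, "dy": 0, "dz": -0.03, "yaw": 0},
  {"jaw": 0.042, "dx": 0, "dy": 0, "dz": -0.05, "yaw": 0},
  {"jaw": 0.042, "dx": 0, "dy": 0, "dz": -0.05, "yaw": 0},
  {"jaw": 0.042, "dx": 0, "dy": 0, "dz": -0.02, "yaw": 0},
])

```text
t: 36.92
tool_pos: [0.6066, 0.3077, 0.3517]
orientation: [0.159, 3.131, 0.005]
force: [-0.4, 0.7, -0.7]
opening: 0.0419
gripper_force: 0.0
```

Request:
carry_out([
  {"jaw": 0.05, "dx": 0.03, "dy": -0.05, "dz": 0, "yaw": 0.187},
  {"jaw": 0.05, "dx": 0, "dy": -0.05, "dz": 0, "yaw": 0.187},
  {"jaw": 0.05, "dx": 0, "dy": -0.05, "dz": 0, "yaw": 0.187},
  {"jaw": 0.05, "dx": 0, "dy": -0.04, "dz": 0, "yaw": 0.187},
  {"jaw": 0.05, "dx": 0, "dy": -0.04, "dz": 0, "yaw": 0.187},
  {"jaw": 0.05, "dx": 0, "dy": -0.03, "dz": 0, "yaw": 0.187},
  {"jaw": 0.05, "dx": 0, "dy": 0, "dz": 0, "yaw": 0.187},
  {"jaw": 0.05, "dx": 0, "dy": 0, "dz": 0, "yaw": 0.187},
])

```text
t: 37.92
tool_pos: [0.4529, 0.0947, 0.3472]
orientation: [2.257, 2.183, 0.003]
force: [0.4, -0.1, 0.2]
opening: 0.05
gripper_force: 0.0
```

Run:
```python
from h import *
to(.434,.20,.32,-5.75)
iw,mw=snap('wrist','w6.png');it,mt=snap('top','t6.png')
a=cv2.resize(it[130:250,150:450],None,fx=2,fy=2)
o=np.zeros((640,640,3),np.uint8);o[:400]=iw;o[400:640,:600]=a
cv2.imwrite('pics/w6t.png',cv2.resize(o,(600,600))[:,:,::-1])
```

```text
t 37.92 tcp [0.4529 0.0947 0.3472] A -1.9 tilt -1.000 op 0.0500 gf 0.0 F [ 0.4 -0.1  0.2] | shift [ 0.1046 -0.0225  0.0272] yaw 0.067
```

View pics/w6t.png

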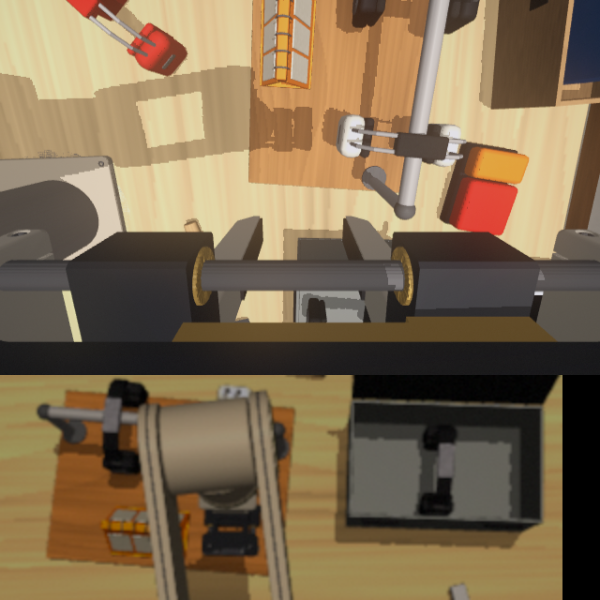

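Wrist view: first pair hangs on the rail with cups each side, ears still in place; sign at wrist-composite (287,45). Top: second pair still in the box at (440,470). Measure the sign's position by mask.

Run:
```python
from h import *
np.set_printoptions(precision=4,suppress=True)
m=camera_model('top')
t0=cv2.imread('pics/top0.png')
print('ring/spine BGR t0',t0[157,360:372:3].tolist())
for f in('t2.png','t3.png'):
    im=cv2.imread('pics/'+f);h=cv2.cvtColor(im,cv2.COLOR_BGR2HSV)
    k=np.zeros(im.shape[:2],bool);k[185:240,185:260]=1
    g=(k&(h[...,1]>170)&(h[...,2]>140)).astype(np.uint8)
    w=(k&(h[...,1]<90)&(h[...,2]>80)).astype(np.uint8)
    for n,q in(('or',g),('wh',w)):
        p=np.argwhere(q)[:,::-1]
        if len(p)>10: print(f,n,len(p),p.min(0),p.max(0),cv2.minAreaRect(p.astype(np.float32)),np.median(p,0))
    both=cv2.morphologyEx(g|w,cv2.MORPH_CLOSE,np.ones((3,3)))
    ct=max(cv2.findContours(both,0,2)[0],key=cv2.contourArea);r=cv2.minAreaRect(ct);print(r,cv2.boxPoints(r).tolist())
# expected pixels of sign at intended place
c,s=np.cos(-.1),np.sin(-.1)
for a,b,z in((0,-.065,.112),(0,.065,.112),(-.042,-.065,.012),(-.042,.065,.012)):
    print('expect',(a,b,z),proj(m,(.434+a*c-b*s,.249+a*s+b*c,z)))
```

```text
ring/spine BGR t0 [[19, 65, 100], [0, 83, 133], [27, 74, 115], [0, 96, 153]]
t2.png or 172 [186 186] [259 227] ((225.6538543701172, 210.2692413330078), (37.26205825805664, 74.9163589477539), 78.69007110595703) [235. 209.]
t2.png wh 402 [208 202] [247 224] ((227.3155059814453, 213.13619995117188), (38.345481872558594, 20.67015266418457), 3.3664605617523193) [227. 217.]
((227.09754943847656, 214.1219482421875), (37.767581939697266, 24.736665725708008), 6.340191841125488) [[206.96339416503906, 224.32925415039062], [209.6951141357422, 199.743896484375], [247.23170471191406, 203.91464233398438], [244.49998474121094, 228.5]]
t3.png or 347 [185 185] [259 227] ((222.0, 206.0), (42.0, 74.0), 90.0) [238. 195.]
t3.png wh 402 [208 202] [246 224] ((226.8810272216797, 213.0224151611328), (37.464656829833984, 20.846317291259766), 3.3664605617523193) [227. 217.]
((226.88055419921875, 213.79205322265625), (37.51671600341797, 25.2772216796875), 3.814074993133545) [[207.32302856445312, 225.15489196777344], [209.00445556640625, 199.9336395263672], [246.43807983398438, 202.42921447753906], [244.75665283203125, 227.6504669189453]]
expect (0, -0.065, 0.112) [254.5773 212.4937]
expect (0, 0.065, 0.112) [212.5941 209.2592]
expect (-0.042, -0.065, 0.012) [257.1752 228.2612]
expect (-0.042, 0.065, 0.012) [217.5042 225.1877]
```

The sign was knocked ≈36 mm toward +y (left) soon after placing. Move over it and measure it closely.

Request:
carry_out([
  {"jaw": 0.05, "dx": 0.045, "dy": -0.002, "dz": 0, "yaw": 0.067},
  {"jaw": 0.05, "dx": 0.05, "dy": 0, "dz": 0, "yaw": 0},
  {"jaw": 0.05, "dx": 0.05, "dy": 0, "dz": 0, "yaw": 0},
  {"jaw": 0.05, "dx": 0.05, "dy": 0, "dz": 0, "yaw": 0},
  {"jaw": 0.05, "dx": 0.04, "dy": 0, "dz": 0, "yaw": 0},
  {"jaw": 0.05, "dx": 0.01, "dy": 0, "dz": 0, "yaw": 0},
  {"jaw": 0.05, "dx": 0, "dy": 0, "dz": 0, "yaw": 0},
])

```text
t: 38.9
tool_pos: [0.471, 0.3392, 0.3458]
orientation: [2.319, 2.119, -0.001]
force: [-0.3, -0.1, -0.3]
opening: 0.0499
gripper_force: 0.0
```

Run:
```python
from h import *
np.set_printoptions(precision=4,suppress=True)
to(.437,.285,.12,-5.75)
im,m=snap('wrist','w7.png');h=cv2.cvtColor(im,cv2.COLOR_RGB2HSV)
p=[proj(m,q) for q in((.437,.285,.112),(.39,.21,.012),(.39,.36,.012),(.49,.21,.012),(.49,.36,.012))];print(p)
for q in(p[0],):
    u,v=q.astype(int)
    for dv in(-40,-20,0): print(v+dv,[tuple(h[v+dv,x].tolist()) for x in range(u-60,u+64,6)])
```

```text
t 38.90 tcp [0.471  0.3392 0.3458] A -5.2 tilt -1.000 op 0.0499 gf 0.0 F [-0.3 -0.1 -0.3] | shift [-0.0569 -0.0289  0.2259] yaw 0.01
[array([300.5393, 218.7875]), array([282.6167, 244.6503]), array([271.4638, 159.5153]), array([339.2179, 239.8804]), array([332.2128, 154.0023])]
178 [(18, 97, 173), (18, 98, 175), (22, 74, 225), (21, 77, 225), (19, 83, 225), (18, 96, 176), (15, 142, 199), (17, 46, 168), (17, 43, 167), (12, 166, 157), (12, 198, 169), (13, 198, 174), (18, 44, 167), (18, 36, 191), (18, 36, 191), (15, 143, 202), (15, 139, 206), (15, 143, 205), (15, 140, 209), (14, 151, 149), (14, 149, 145)]
198 [(19, 80, 225), (20, 82, 225), (22, 74, 225), (21, 75, 225), (21, 77, 225), (19, 80, 225), (15, 139, 204), (13, 172, 169), (15, 50, 168), (14, 95, 174), (19, 181, 224), (13, 194, 159), (18, 38, 189), (16, 50, 190), (12, 140, 179), (15, 145, 193), (15, 141, 197), (15, 142, 208), (15, 140, 211), (15, 140, 208), (15, 140, 202)]
218 [(19, 84, 224), (20, 79, 225), (21, 76, 225), (23, 73, 225), (23, 73, 225), (20, 82, 225), (15, 141, 199), (13, 191, 180), (17, 43, 166), (18, 42, 164), (12, 53, 129), (13, 110, 150), (18, 37, 188), (18, 38, 189), (18, 37, 192), (15, 144, 197), (15, 142, 196), (15, 142, 208), (15, 141, 211), (15, 141, 210), (15, 141, 205)]
```

Run:
```python
from h import *
np.set_printoptions(precision=4,suppress=True)
im=cv2.imread('pics/w7.png');m=camera_model('wrist');h=cv2.cvtColor(im,cv2.COLOR_BGR2HSV)
k=np.zeros(im.shape[:2],bool);k[100:262,225:390]=1
g=(k&((h[...,1]>158)|(h[...,1]<62))).astype(np.uint8);g=cv2.morphologyEx(g,cv2.MORPH_OPEN,np.ones((3,3)))
ct=max(cv2.findContours(cv2.morphologyEx(g,cv2.MORPH_CLOSE,np.ones((5,5))),0,2)[0],key=cv2.contourArea);print(cv2.boundingRect(ct),cv2.minAreaRect(ct))
for v in range(110,255,8):
    o=np.flatnonzero(k[v]&(h[v,:,1]>158));c=np.flatnonzero(k[v]&(h[v,:,1]<62))
    def runs(a): return [(int(r[0]),int(r[-1])) for r in np.split(a,np.flatnonzero(np.diff(a)>1)+1) if len(r)>2] if len(a) else []
    print(v,'or',runs(o),'card',runs(c))
for q in((.437,.285),):
  for b in(-.065,.065): print(proj(m,(q[0]-b*-.1,q[1]+b,.112)))
```

```text
(279, 168, 51, 90) ((304.0, 212.5), (89.0, 50.0), 90.0)
110 or [] card []
118 or [] card []
126 or [] card []
134 or [] card []
142 or [] card []
150 or [] card []
158 or [] card []
166 or [] card []
174 or [(279, 281), (286, 320), (327, 329)] card []
182 or [(279, 281), (295, 308), (327, 329)] card [(283, 293), (310, 325)]
190 or [(279, 281), (306, 309), (326, 329)] card [(283, 293), (310, 325), (376, 380)]
198 or [(280, 282), (295, 309), (321, 323), (326, 329)] card [(288, 293), (310, 319), (375, 379)]
206 or [(280, 282), (295, 309), (326, 329)] card [(283, 293), (310, 325)]
214 or [(280, 282), (296, 309), (326, 329)] card [(283, 294), (310, 325)]
222 or [(295, 309), (326, 329)] card [(287, 294), (310, 320)]
230 or [(296, 305), (309, 312), (326, 329)] card [(284, 291), (314, 324)]
238 or [(281, 283), (296, 309), (326, 329)] card [(251, 273), (284, 294), (310, 324), (372, 389)]
246 or [(305, 309)] card [(245, 270), (288, 294), (310, 320), (375, 389)]
254 or [(296, 309)] card [(238, 266), (378, 389)]
[300.8316 261.9807]
[299.912 171.187]
```

Run:
```python
from h import *
m=camera_model('wrist')
a=onz(m,301.5,170,.112);b=onz(m,302.6,258,.112);print(a,b,(a+b)/2,np.linalg.norm(a-b))
c=onz(m,279,168,.012);d=onz(m,329.5,168,.012);print(c,d,np.linalg.norm(c-d))
to(*((a+b)/2)[:2],.14,-5.75)
```

```text
[0.44576661 0.35137894 0.112     ] [0.43368196 0.22589866 0.112     ] [0.43972429 0.2886388  0.112     ] 0.12606085219758315
[0.40082163 0.34445039 0.012     ] [0.48392744 0.33683674 0.012     ] 0.08345384494454874
t 38.95 tcp [0.4711 0.3385 0.346 ] A -5.3 tilt -1.000 op 0.0499 gf 0.0 F [ 0.3  0.  -0.3] | shift [-0.0524 -0.0267  0.206 ] yaw 0.008
```

Request:
carry_out([
  {"jaw": 0.06, "dx": -0.03, "dy": -0.014, "dz": 0.03, "yaw": 0.008},
  {"jaw": 0.06, "dx": -0.028, "dy": -0.014, "dz": 0.04, "yaw": 0},
  {"jaw": 0.06, "dx": 0, "dy": 0, "dz": 0.05, "yaw": 0},
  {"jaw": 0.06, "dx": 0, "dy": 0, "dz": 0.05, "yaw": 0},
  {"jaw": 0.06, "dx": 0, "dy": 0, "dz": 0.03, "yaw": 0},
  {"jaw": 0.06, "dx": 0, "dy": 0, "dz": 0, "yaw": 0},
  {"jaw": 0.06, "dx": 0, "dy": 0, "dz": 0, "yaw": 0},
])

```text
t: 39.83
tool_pos: [0.4386, 0.2839, 0.1478]
orientation: [2.332, 2.104, 0.004]
force: [-0.5, 0.2, 1.2]
opening: 0.0605
gripper_force: 0.0
```

Run:
```python
from h import *
to(.4375,.277,.089,-5.75)
im,m=snap('wrist','w8.png');h=cv2.cvtColor(im,cv2.COLOR_RGB2HSV)
print(proj(m,(.4375+.0065,.277+.065,.112)),proj(m,(.4375,.277,.112)))
def runs(a): return [(int(r[0]),int(r[-1])) for r in np.split(a,np.flatnonzero(np.diff(a)>1)+1) if len(r)>2] if len(a) else []
for v in range(90,290,10): print(v,runs(np.flatnonzero((h[v,:,1]>158)[:420])))
```

```text
t 39.83 tcp [0.4386 0.2839 0.1478] A -5.9 tilt -1.000 op 0.0605 gf 0.0 F [-0.5  0.2  1.2] | shift [-0.007  -0.0005  0.0588] yaw -0.002
[319.36747262 140.30597612] [319.79673738 234.87514027]
90 []
100 []
110 []
120 []
130 [(0, 49)]
140 [(0, 55), (275, 362)]
150 [(0, 66), (276, 279), (304, 331), (357, 362)]
160 [(0, 59), (276, 280), (304, 331), (357, 361)]
170 [(0, 53), (276, 280), (304, 331), (357, 361)]
180 [(0, 46), (277, 281), (304, 331), (357, 361)]
190 [(0, 9), (277, 281), (289, 294), (305, 329), (342, 347), (357, 360)]
200 [(134, 140), (278, 281), (305, 331), (356, 360)]
210 [(108, 155), (278, 282), (305, 331), (356, 360)]
220 [(86, 164), (279, 282), (309, 326), (356, 360)]
230 [(79, 161), (279, 282), (305, 331), (356, 359)]
240 [(72, 153), (280, 283), (306, 331), (356, 359)]
250 [(65, 101), (280, 283), (329, 331), (355, 359)]
260 [(59, 77), (281, 284), (306, 331), (355, 358)]
270 [(308, 329)]
280 []
```

Request:
carry_out([
  {"jaw": 0.06, "dx": -0.008, "dy": -0.001, "dz": 0.03, "yaw": 0},
  {"jaw": 0.06, "dx": 0, "dy": 0, "dz": 0.028, "yaw": 0},
  {"jaw": 0.06, "dx": 0, "dy": 0, "dz": 0, "yaw": 0},
  {"jaw": 0.0, "dx": 0, "dy": 0, "dz": 0, "yaw": 0},
  {"jaw": 0.0, "dx": 0, "dy": 0, "dz": 0, "yaw": 0},
  {"jaw": 0.0, "dx": 0, "dy": 0, "dz": 0, "yaw": 0},
  {"jaw": 0.0, "dx": 0, "dy": 0, "dz": 0, "yaw": 0},
  {"jaw": 0.0, "dx": 0, "dy": 0, "dz": 0, "yaw": 0},
], grip_force=15)

```text
t: 40.88
tool_pos: [0.4353, 0.2764, 0.0881]
orientation: [-2.331, -2.105, 0.001]
force: [-6.2, 0.6, 6.7]
opening: 0.0151
gripper_force: 15.3
```

Run:
```python
from h import *
to(.434,.249,.089,-5.75)
```

```text
t 40.88 tcp [0.4353 0.2764 0.0881] A -5.8 tilt -1.000 op 0.0151 gf 15.3 F [-6.2  0.6  6.7] | shift [-0.0274  0.0014 -0.0009] yaw -0.001
```

Request:
carry_out([
  {"jaw": 0.0, "dx": 0, "dy": 0, "dz": -0.01, "yaw": 0},
  {"jaw": 0.0, "dx": 0, "dy": 0, "dz": -0.008, "yaw": 0},
  {"jaw": 0.0, "dx": -0.013, "dy": 0, "dz": 0, "yaw": 0},
  {"jaw": 0.0, "dx": -0.013, "dy": 0, "dz": 0, "yaw": 0},
  {"jaw": 0.0, "dx": 0, "dy": 0, "dz": 0.006, "yaw": 0},
  {"jaw": 0.0, "dx": 0, "dy": 0, "dz": 0.006, "yaw": 0},
  {"jaw": 0.0, "dx": 0, "dy": 0, "dz": 0.005, "yaw": 0},
  {"jaw": 0.0, "dx": 0, "dy": 0, "dz": 0, "yaw": 0},
])

```text
t: 41.88
tool_pos: [0.4328, 0.2505, 0.0884]
orientation: [-2.331, -2.106, 0.001]
force: [0.1, 0.5, -3.3]
opening: 0.0146
gripper_force: 13.1
```

Request:
carry_out([
  {"jaw": 0.0, "dx": 0, "dy": 0, "dz": 0.001, "yaw": 0},
  {"jaw": 0.0, "dx": 0, "dy": 0, "dz": 0.001, "yaw": 0},
  {"jaw": 0.0, "dx": 0, "dy": 0, "dz": 0, "yaw": 0},
])

```text
t: 42.25
tool_pos: [0.4333, 0.2506, 0.0878]
orientation: [2.331, 2.106, 0.001]
force: [-3.2, -1.7, 5.2]
opening: 0.0143
gripper_force: 14.8
```

Request:
carry_out([
  {"jaw": 0.03, "dx": 0, "dy": 0, "dz": 0, "yaw": 0},
  {"jaw": 0.05, "dx": 0, "dy": 0, "dz": 0, "yaw": 0},
  {"jaw": 0.05, "dx": 0, "dy": 0, "dz": 0, "yaw": 0},
  {"jaw": 0.05, "dx": 0, "dy": 0, "dz": -0.02, "yaw": 0},
  {"jaw": 0.05, "dx": 0, "dy": 0, "dz": -0.06, "yaw": 0},
  {"jaw": 0.05, "dx": 0, "dy": 0, "dz": -0.06, "yaw": 0},
  {"jaw": 0.05, "dx": 0, "dy": 0, "dz": -0.06, "yaw": 0},
  {"jaw": 0.05, "dx": 0, "dy": 0, "dz": -0.06, "yaw": 0},
])

```text
t: 43.25
tool_pos: [0.4328, 0.2503, 0.3489]
orientation: [2.332, 2.105, 0.001]
force: [0.6, -0.1, -0.1]
opening: 0.05
gripper_force: 0.0
```

Request:
carry_out([
  {"jaw": 0.05, "dx": -0.055, "dy": 0, "dz": 0, "yaw": -0.187},
  {"jaw": 0.05, "dx": -0.055, "dy": 0.01, "dz": 0, "yaw": -0.187},
  {"jaw": 0.05, "dx": -0.055, "dy": 0.01, "dz": 0, "yaw": -0.187},
  {"jaw": 0.05, "dx": -0.05, "dy": -0.03, "dz": 0, "yaw": -0.187},
  {"jaw": 0.05, "dx": -0.04, "dy": -0.04, "dz": 0, "yaw": -0.187},
  {"jaw": 0.05, "dx": -0.03, "dy": -0.05, "dz": 0, "yaw": -0.187},
  {"jaw": 0.05, "dx": -0.02, "dy": -0.05, "dz": 0, "yaw": -0.187},
  {"jaw": 0.05, "dx": -0.01, "dy": -0.05, "dz": 0, "yaw": -0.187},
])

```text
t: 44.25
tool_pos: [0.405, -0.1355, 0.347]
orientation: [0.515, 3.099, -0.0]
force: [0.3, -0.7, 0.2]
opening: 0.0503
gripper_force: 0.0
```

Run:
```python
from h import *
to(.5286,-.2234,.3,84.5)
```

```text
t 44.25 tcp [ 0.405  -0.1355  0.347 ] A 71.1 tilt -1.000 op 0.0503 gf 0.0 F [ 0.3 -0.7  0.2] | shift [-0.1453 -0.0432  0.0471] yaw -0.233
```

Request:
carry_out([
  {"jaw": 0.05, "dx": -0.05, "dy": -0.015, "dz": 0, "yaw": 0},
  {"jaw": 0.05, "dx": -0.05, "dy": -0.015, "dz": 0, "yaw": 0},
  {"jaw": 0.05, "dx": -0.045, "dy": -0.013, "dz": 0.02, "yaw": 0},
  {"jaw": 0.05, "dx": 0, "dy": 0, "dz": 0.02, "yaw": -0.117},
  {"jaw": 0.05, "dx": 0, "dy": 0, "dz": 0, "yaw": -0.116},
  {"jaw": 0.05, "dx": 0, "dy": 0, "dz": 0, "yaw": 0},
])

```text
t: 45.0
tool_pos: [0.5285, -0.2224, 0.3065]
orientation: [-0.161, -3.137, -0.001]
force: [0.2, -0.0, 0.1]
opening: 0.05
gripper_force: 0.0
```

Run:
```python
from h import *
to(.5286,-.2234,.1415,84.5)
m0=camera_model('top')
it,mt=snap('top','t9.png')
# sign check in top view
h=cv2.cvtColor(it,cv2.COLOR_RGB2HSV);k=np.zeros(it.shape[:2],bool);k[190:240,185:275]=1
w=(k&(h[...,1]<90)&(h[...,2]>80)).astype(np.uint8)
both=cv2.morphologyEx(w,cv2.MORPH_CLOSE,np.ones((5,5)))
ct=max(cv2.findContours(both,0,2)[0],key=cv2.contourArea);print('sign',cv2.boundingRect(ct),cv2.minAreaRect(ct),'before rect x208-246, c 227; want +8')
```

```text
t 45.00 tcp [ 0.5285 -0.2224  0.3065] A 84.1 tilt -1.000 op 0.0500 gf 0.0 F [ 0.2 -0.   0.1] | shift [-0.0004 -0.0011  0.165 ] yaw -0.006
sign (216, 215, 38, 11) ((234.50830078125, 219.87989807128906), (37.600341796875, 7.671432971954346), 3.945185899734497) before rect x208-246, c 227; want +8
```

Request:
carry_out([
  {"jaw": 0.05, "dx": 0, "dy": -0.001, "dz": 0.04, "yaw": 0},
  {"jaw": 0.05, "dx": 0, "dy": 0, "dz": 0.05, "yaw": 0},
  {"jaw": 0.05, "dx": 0, "dy": 0, "dz": 0.04, "yaw": 0},
  {"jaw": 0.05, "dx": 0, "dy": 0, "dz": 0.025, "yaw": 0},
  {"jaw": 0.05, "dx": 0, "dy": 0, "dz": 0.01, "yaw": 0},
  {"jaw": 0.05, "dx": 0, "dy": 0, "dz": 0, "yaw": 0},
  {"jaw": 0.05, "dx": 0, "dy": 0, "dz": 0, "yaw": 0},
])

```text
t: 45.92
tool_pos: [0.5294, -0.2238, 0.1439]
orientation: [0.16, 3.135, -0.002]
force: [0.2, -0.0, 0.2]
opening: 0.0498
gripper_force: 0.0
```

Run:
```python
from h import *
to(.5286,-.2234,.1405,84.5)
im,m=snap('wrist','w10.png');g=cv2.cvtColor(im,cv2.COLOR_RGB2HSV)
print(proj(m,(.5286,-.2234,.155)))
for v in range(190,270,10): print(v,g[v,250:400:6,2].tolist())
```

```text
t 45.92 tcp [ 0.5294 -0.2238  0.1439] A 84.1 tilt -1.000 op 0.0498 gf 0.0 F [ 0.2 -0.   0.2] | shift [0.0008 0.0004 0.0034] yaw -0.006
[323.08530477 248.86634509]
190 [174, 174, 174, 175, 175, 175, 174, 176, 176, 51, 49, 48, 47, 48, 48, 48, 118, 175, 174, 174, 174, 173, 173, 173, 173]
200 [173, 173, 174, 173, 173, 174, 174, 174, 174, 102, 107, 109, 108, 105, 124, 125, 111, 173, 174, 173, 172, 173, 173, 172, 171]
210 [173, 173, 173, 173, 173, 174, 173, 173, 151, 131, 136, 129, 124, 128, 126, 120, 96, 173, 172, 173, 172, 171, 172, 171, 171]
220 [172, 172, 172, 171, 171, 172, 172, 172, 172, 130, 138, 122, 124, 131, 136, 124, 92, 172, 172, 171, 170, 170, 171, 171, 170]
230 [171, 171, 171, 164, 139, 171, 172, 171, 172, 132, 136, 132, 130, 127, 116, 122, 91, 161, 171, 169, 137, 160, 170, 169, 169]
240 [114, 114, 114, 114, 53, 140, 170, 170, 137, 125, 123, 128, 121, 120, 120, 121, 61, 114, 169, 169, 46, 114, 114, 114, 113]
250 [114, 113, 114, 111, 47, 75, 113, 112, 43, 113, 122, 118, 113, 123, 123, 116, 57, 113, 113, 113, 44, 71, 113, 113, 113]
260 [112, 113, 113, 44, 43, 109, 111, 112, 63, 115, 124, 177, 125, 129, 126, 121, 66, 71, 113, 113, 40, 42, 110, 112, 112]
```

Cushion edges at u 303–345 lie centred between the finger edges (275, 372). Grip.

Request:
carry_out([
  {"jaw": 0.042, "dx": 0.001, "dy": 0, "dz": 0.003, "yaw": 0},
  {"jaw": 0.034, "dx": 0, "dy": 0, "dz": 0, "yaw": 0},
  {"jaw": 0.028, "dx": 0, "dy": 0, "dz": 0, "yaw": 0},
  {"jaw": 0.02, "dx": 0, "dy": 0, "dz": 0, "yaw": 0},
  {"jaw": 0.015, "dx": 0, "dy": 0, "dz": 0, "yaw": 0},
  {"jaw": 0.015, "dx": 0, "dy": 0, "dz": 0, "yaw": 0},
  {"jaw": 0.015, "dx": 0, "dy": 0, "dz": -0.005, "yaw": 0},
  {"jaw": 0.015, "dx": 0, "dy": 0, "dz": -0.005, "yaw": 0},
], grip_force=13)

```text
t: 46.98
tool_pos: [0.5272, -0.2231, 0.1491]
orientation: [-0.159, -3.137, -0.0]
force: [0.2, 0.4, -1.3]
opening: 0.0258
gripper_force: 13.0
```

Request:
carry_out([
  {"jaw": 0.015, "dx": 0, "dy": 0, "dz": -0.02, "yaw": 0},
  {"jaw": 0.015, "dx": 0, "dy": 0, "dz": -0.03, "yaw": 0},
  {"jaw": 0.015, "dx": 0, "dy": 0, "dz": -0.035, "yaw": 0},
  {"jaw": 0.015, "dx": 0, "dy": 0, "dz": -0.035, "yaw": 0},
  {"jaw": 0.015, "dx": 0, "dy": 0, "dz": -0.035, "yaw": 0},
  {"jaw": 0.015, "dx": 0, "dy": 0, "dz": -0.035, "yaw": 0},
  {"jaw": 0.015, "dx": 0, "dy": 0, "dz": -0.02, "yaw": 0},
  {"jaw": 0.015, "dx": 0, "dy": 0, "dz": -0.01, "yaw": 0},
])

```text
t: 47.98
tool_pos: [0.5278, -0.2234, 0.372]
orientation: [0.159, 3.134, -0.002]
force: [0.6, 0.3, -2.3]
opening: 0.0256
gripper_force: 13.0
```

Run:
```python
from h import *
to(.5960,.2176,.2,84.2)
```

```text
t 47.98 tcp [ 0.5278 -0.2234  0.372 ] A 84.2 tilt -1.000 op 0.0256 gf 13.0 F [ 0.6  0.3 -2.3] | shift [-0.0226  0.4459  0.1715] yaw -0.0
```

Request:
carry_out([
  {"jaw": 0.015, "dx": 0, "dy": 0.015, "dz": 0, "yaw": 0},
  {"jaw": 0.015, "dx": 0, "dy": 0.03, "dz": 0, "yaw": 0},
  {"jaw": 0.015, "dx": 0, "dy": 0.04, "dz": 0, "yaw": 0},
  {"jaw": 0.015, "dx": 0, "dy": 0.04, "dz": 0, "yaw": 0},
  {"jaw": 0.015, "dx": 0, "dy": 0.04, "dz": 0, "yaw": 0},
  {"jaw": 0.015, "dx": -0.003, "dy": 0.04, "dz": 0, "yaw": 0},
  {"jaw": 0.015, "dx": -0.005, "dy": 0.04, "dz": 0, "yaw": 0},
  {"jaw": 0.015, "dx": -0.005, "dy": 0.04, "dz": 0, "yaw": 0},
])

```text
t: 48.98
tool_pos: [0.5685, 0.0613, 0.3677]
orientation: [-0.158, -3.135, -0.0]
force: [0.6, -0.3, -1.9]
opening: 0.0255
gripper_force: 13.0
```

Request:
carry_out([
  {"jaw": 0.015, "dx": -0.005, "dy": 0.04, "dz": 0, "yaw": 0},
  {"jaw": 0.015, "dx": -0.003, "dy": 0.04, "dz": 0, "yaw": 0},
  {"jaw": 0.015, "dx": 0, "dy": 0.035, "dz": 0, "yaw": 0},
  {"jaw": 0.015, "dx": 0, "dy": 0.025, "dz": 0, "yaw": 0},
  {"jaw": 0.015, "dx": 0, "dy": 0.015, "dz": 0, "yaw": 0},
  {"jaw": 0.015, "dx": 0, "dy": 0.005, "dz": 0, "yaw": 0},
  {"jaw": 0.015, "dx": 0, "dy": 0, "dz": 0, "yaw": 0},
])

```text
t: 49.85
tool_pos: [0.5933, 0.2171, 0.3688]
orientation: [-0.16, -3.137, 0.001]
force: [0.6, -1.3, -1.5]
opening: 0.0258
gripper_force: 13.0
```

Run:
```python
from h import *
to(.5960,.2176,.2,84.2)
```

```text
t 49.85 tcp [0.5933 0.2171 0.3688] A 84.2 tilt -1.000 op 0.0258 gf 13.0 F [ 0.6 -1.3 -1.5] | shift [-0.0027  0.0008  0.1688] yaw -0.0
```

Request:
carry_out([
  {"jaw": 0.015, "dx": -0.0025, "dy": 0, "dz": 0.015, "yaw": 0},
  {"jaw": 0.015, "dx": 0, "dy": 0, "dz": 0.03, "yaw": 0},
  {"jaw": 0.015, "dx": 0, "dy": 0, "dz": 0.035, "yaw": 0},
  {"jaw": 0.015, "dx": 0, "dy": 0, "dz": 0.035, "yaw": 0},
  {"jaw": 0.015, "dx": 0, "dy": 0, "dz": 0.03, "yaw": 0},
  {"jaw": 0.015, "dx": 0, "dy": 0, "dz": 0.015, "yaw": 0},
  {"jaw": 0.015, "dx": 0, "dy": 0, "dz": 0.01, "yaw": 0},
  {"jaw": 0.015, "dx": 0, "dy": 0, "dz": 0, "yaw": 0},
])

```text
t: 50.85
tool_pos: [0.5959, 0.2169, 0.1989]
orientation: [-0.16, -3.137, 0.0]
force: [-0.2, 1.0, -2.2]
opening: 0.0257
gripper_force: 13.0
```

Request:
carry_out([
  {"jaw": 0.015, "dx": 0, "dy": 0, "dz": 0.004, "yaw": 0},
  {"jaw": 0.015, "dx": 0, "dy": 0, "dz": 0.003, "yaw": 0},
  {"jaw": 0.015, "dx": 0, "dy": 0, "dz": 0.002, "yaw": 0},
  {"jaw": 0.015, "dx": 0, "dy": 0, "dz": 0, "yaw": 0},
])

```text
t: 51.35
tool_pos: [0.5958, 0.2171, 0.1899]
orientation: [-0.159, -3.137, 0.0]
force: [0.4, 0.2, -2.6]
opening: 0.0259
gripper_force: 13.0
```

Request:
carry_out([
  {"jaw": 0.015, "dx": 0, "dy": 0, "dz": 0.0015, "yaw": 0},
  {"jaw": 0.015, "dx": 0, "dy": 0, "dz": 0.001, "yaw": 0},
  {"jaw": 0.015, "dx": 0, "dy": 0, "dz": 0, "yaw": 0},
])

```text
t: 51.72
tool_pos: [0.5958, 0.2171, 0.1874]
orientation: [-0.159, -3.137, 0.0]
force: [1.2, -0.8, -2.1]
opening: 0.0265
gripper_force: 13.0
```

Request:
carry_out([
  {"jaw": 0.015, "dx": 0, "dy": 0, "dz": 0.001, "yaw": 0},
  {"jaw": 0.015, "dx": 0, "dy": 0, "dz": 0, "yaw": 0},
])

```text
t: 51.98
tool_pos: [0.5959, 0.2171, 0.1864]
orientation: [-0.159, -3.137, 0.0]
force: [-0.1, 0.4, -2.5]
opening: 0.0262
gripper_force: 13.0
```

Request:
carry_out([
  {"jaw": 0.015, "dx": 0, "dy": 0, "dz": 0.001, "yaw": 0},
  {"jaw": 0.015, "dx": 0, "dy": 0, "dz": 0, "yaw": 0},
])

```text
t: 52.22
tool_pos: [0.5959, 0.2171, 0.1854]
orientation: [-0.16, -3.137, 0.0]
force: [0.4, 0.1, -3.1]
opening: 0.0259
gripper_force: 13.0
```

Request:
carry_out([
  {"jaw": 0.015, "dx": 0, "dy": 0, "dz": 0.0007, "yaw": 0},
  {"jaw": 0.015, "dx": 0, "dy": 0, "dz": 0, "yaw": 0},
])

```text
t: 52.48
tool_pos: [0.596, 0.2171, 0.1852]
orientation: [0.159, 3.137, 0.0]
force: [-1.2, -0.9, 0.8]
opening: 0.0256
gripper_force: 14.7
```

Request:
carry_out([
  {"jaw": 0.026, "dx": 0, "dy": 0, "dz": 0, "yaw": 0},
  {"jaw": 0.028, "dx": 0, "dy": 0, "dz": 0, "yaw": 0},
  {"jaw": 0.034, "dx": 0, "dy": 0, "dz": 0, "yaw": 0},
  {"jaw": 0.042, "dx": 0, "dy": 0, "dz": 0, "yaw": 0},
  {"jaw": 0.042, "dx": 0, "dy": 0, "dz": 0, "yaw": 0},
  {"jaw": 0.042, "dx": 0, "dy": 0, "dz": -0.01, "yaw": 0},
  {"jaw": 0.042, "dx": 0, "dy": 0, "dz": -0.03, "yaw": 0},
  {"jaw": 0.042, "dx": 0, "dy": 0, "dz": -0.04, "yaw": 0},
])

```text
t: 53.48
tool_pos: [0.595, 0.2168, 0.2645]
orientation: [-0.159, -3.135, 0.002]
force: [0.0, 0.9, -0.0]
opening: 0.042
gripper_force: 0.0
```

Run:
```python
from h import *
to(.5865,.1262,.255,84.2)
```

```text
t 53.48 tcp [0.595  0.2168 0.2645] A 84.2 tilt -1.000 op 0.0420 gf 0.0 F [ 0.   0.9 -0. ] | shift [-0.0008 -0.091   0.0096] yaw -0.0
```

Request:
carry_out([
  {"jaw": 0.05, "dx": 0, "dy": -0.045, "dz": 0, "yaw": 0},
  {"jaw": 0.05, "dx": 0, "dy": -0.045, "dz": 0, "yaw": 0},
  {"jaw": 0.05, "dx": 0, "dy": 0, "dz": 0, "yaw": 0},
  {"jaw": 0.05, "dx": 0, "dy": 0, "dz": 0, "yaw": 0},
])

```text
t: 53.98
tool_pos: [0.5868, 0.1278, 0.2651]
orientation: [-0.16, -3.137, -0.001]
force: [-0.4, 0.2, 0.8]
opening: 0.0498
gripper_force: 0.0
```

Run:
```python
from h import *
to(.5865,.1262,.187,84.2)
im,m=snap('wrist','w11.png');h=cv2.cvtColor(im,cv2.COLOR_RGB2HSV)
p=proj(m,(.5865,.1262,.201));print(p);u,v=p.astype(int)
for r in range(v-60,v+60,10): print(r,h[r,u-60:u+61:6,2].tolist())
```

```text
t 53.98 tcp [0.5868 0.1278 0.2651] A 84.1 tilt -1.000 op 0.0498 gf 0.0 F [-0.4  0.2  0.8] | shift [ 0.0001 -0.0017  0.0781] yaw -0.001
[320.34609395 212.09464085]
152 [211, 160, 157, 156, 155, 155, 155, 70, 69, 139, 65, 65, 115, 70, 63, 149, 150, 149, 149, 150, 149]
162 [203, 104, 100, 153, 168, 153, 169, 151, 168, 134, 174, 156, 124, 154, 155, 173, 174, 172, 172, 172, 172]
172 [108, 106, 100, 134, 106, 202, 201, 199, 199, 127, 197, 196, 127, 139, 193, 194, 194, 194, 193, 202, 202]
182 [105, 103, 134, 135, 134, 200, 201, 201, 67, 67, 65, 66, 65, 63, 201, 202, 202, 203, 202, 204, 204]
192 [192, 192, 159, 199, 199, 198, 199, 199, 66, 67, 65, 66, 65, 62, 141, 198, 199, 198, 199, 198, 200]
202 [146, 146, 145, 144, 144, 144, 142, 142, 67, 68, 67, 67, 66, 62, 140, 142, 141, 141, 142, 141, 141]
212 [208, 208, 208, 208, 151, 150, 150, 149, 67, 69, 67, 68, 68, 99, 207, 207, 207, 207, 207, 207, 148]
222 [212, 211, 210, 210, 209, 209, 208, 64, 71, 79, 78, 79, 78, 64, 205, 206, 205, 205, 205, 139, 59]
232 [222, 120, 120, 184, 229, 229, 118, 78, 79, 80, 81, 80, 81, 73, 72, 229, 229, 229, 192, 117, 116]
242 [119, 119, 114, 68, 229, 229, 137, 217, 80, 81, 81, 81, 81, 192, 155, 229, 229, 229, 63, 115, 115]
252 [118, 119, 67, 66, 229, 229, 220, 234, 178, 198, 234, 234, 206, 234, 227, 229, 229, 229, 63, 61, 116]
262 [117, 65, 65, 70, 221, 229, 229, 229, 177, 202, 229, 229, 197, 228, 229, 229, 229, 229, 63, 60, 59]
```

Ears' cushion is at u 306–340, v 178–247, centre (323,212), 1 mm from the predicted (320,212). Grip it with tips just above the bar.

Request:
carry_out([
  {"jaw": 0.05, "dx": 0, "dy": -0.001, "dz": 0.03, "yaw": 0},
  {"jaw": 0.05, "dx": 0, "dy": 0, "dz": 0.03, "yaw": 0},
  {"jaw": 0.05, "dx": 0, "dy": 0, "dz": 0.016, "yaw": 0},
  {"jaw": 0.05, "dx": 0, "dy": 0, "dz": 0, "yaw": 0},
  {"jaw": 0.05, "dx": 0, "dy": 0, "dz": 0, "yaw": 0},
])

```text
t: 54.65
tool_pos: [0.5873, 0.127, 0.1901]
orientation: [0.159, 3.136, 0.0]
force: [-0.5, 0.1, 1.4]
opening: 0.0498
gripper_force: 0.0
```

Request:
carry_out([
  {"jaw": 0.04, "dx": 0, "dy": 0, "dz": 0, "yaw": 0},
  {"jaw": 0.03, "dx": 0, "dy": 0, "dz": 0, "yaw": 0},
  {"jaw": 0.02, "dx": 0, "dy": 0, "dz": 0, "yaw": 0},
  {"jaw": 0.015, "dx": 0, "dy": 0, "dz": 0, "yaw": 0},
  {"jaw": 0.015, "dx": 0, "dy": 0, "dz": 0, "yaw": 0},
  {"jaw": 0.015, "dx": 0, "dy": 0, "dz": -0.005, "yaw": 0},
  {"jaw": 0.015, "dx": 0, "dy": 0, "dz": -0.01, "yaw": 0},
  {"jaw": 0.015, "dx": 0, "dy": 0, "dz": -0.01, "yaw": 0},
], grip_force=16)

```text
t: 55.65
tool_pos: [0.5866, 0.1265, 0.2144]
orientation: [-0.16, -3.137, 0.0]
force: [0.4, 0.4, -2.4]
opening: 0.0261
gripper_force: 15.9
```

Request:
carry_out([
  {"jaw": 0.015, "dx": 0, "dy": 0, "dz": -0.02, "yaw": 0},
  {"jaw": 0.015, "dx": 0, "dy": 0, "dz": -0.03, "yaw": 0},
  {"jaw": 0.015, "dx": 0, "dy": 0, "dz": -0.04, "yaw": 0},
  {"jaw": 0.015, "dx": 0, "dy": 0, "dz": -0.04, "yaw": 0},
  {"jaw": 0.015, "dx": 0, "dy": 0, "dz": -0.025, "yaw": 0},
  {"jaw": 0.015, "dx": 0, "dy": -0.015, "dz": 0, "yaw": -0.026},
  {"jaw": 0.015, "dx": 0, "dy": -0.03, "dz": 0, "yaw": -0.026},
  {"jaw": 0.015, "dx": 0.01, "dy": -0.04, "dz": 0, "yaw": 0},
])

```text
t: 56.65
tool_pos: [0.571, 0.0419, 0.3702]
orientation: [0.075, 3.139, 0.0]
force: [-0.3, -0.5, -2.6]
opening: 0.0255
gripper_force: 15.9
```

Request:
carry_out([
  {"jaw": 0.015, "dx": 0.01, "dy": -0.045, "dz": 0, "yaw": 0},
  {"jaw": 0.015, "dx": 0.01, "dy": -0.045, "dz": 0, "yaw": 0},
  {"jaw": 0.015, "dx": 0.01, "dy": -0.045, "dz": 0, "yaw": 0},
  {"jaw": 0.015, "dx": 0.005, "dy": -0.04, "dz": 0, "yaw": 0},
  {"jaw": 0.015, "dx": 0, "dy": -0.035, "dz": 0, "yaw": 0},
  {"jaw": 0.015, "dx": 0, "dy": -0.025, "dz": 0, "yaw": 0},
  {"jaw": 0.015, "dx": 0, "dy": -0.015, "dz": 0, "yaw": 0},
  {"jaw": 0.015, "dx": 0, "dy": 0, "dz": 0, "yaw": 0},
])

```text
t: 57.65
tool_pos: [0.5236, -0.2062, 0.3694]
orientation: [0.08, 3.14, -0.0]
force: [0.2, 0.0, -2.0]
opening: 0.0262
gripper_force: 15.9
```

Run:
```python
from h import *
np.set_printoptions(precision=4,suppress=True)
to(.5248,-.222,.20,87.1)
im,m=snap('wrist','w12.png');g=cv2.cvtColor(im,cv2.COLOR_RGB2GRAY)
# expected rim pixels
e=np.radians(-2.9);c,s=np.cos(e),np.sin(e)
for a,b in((-.095,-.155),(-.095,0),(-.095,.155),(0,.155),(0,-.155),(.095,.155)):
    print((a,b),proj(m,(.5248+a*c-b*s,-.222+a*s+b*c,.165)))
cv2.imwrite('pics/w12c.png',im[:,:,::-1])
```

```text
t 57.65 tcp [ 0.5236 -0.2062  0.3694] A 87.1 tilt -1.000 op 0.0262 gf 15.9 F [ 0.2  0.  -2. ] | shift [-0.002  -0.0157  0.1694] yaw -0.0
(-0.095, -0.155) [175.5989 101.7203]
(-0.095, 0) [309.082  101.7719]
(-0.095, 0.155) [442.5615 101.8236]
(0, 0.155) [435.0777 182.446 ]
(0, -0.155) [184.6978 182.3511]
(0.095, 0.155) [428.4691 253.6384]
```

View pics/w12.png

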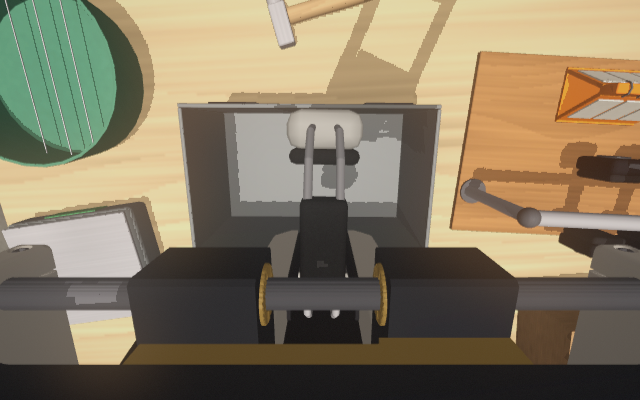

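Last view: box empty below, ears held upright over it; front rim at v≈104, sides at u 179/440 — centre as expected. Lower in.

Request:
carry_out([
  {"jaw": 0.015, "dx": -0.0025, "dy": -0.008, "dz": 0.01, "yaw": 0},
  {"jaw": 0.015, "dx": 0, "dy": -0.0075, "dz": 0.03, "yaw": 0},
  {"jaw": 0.015, "dx": 0, "dy": 0, "dz": 0.03, "yaw": 0},
  {"jaw": 0.015, "dx": 0, "dy": 0, "dz": 0.03, "yaw": 0},
  {"jaw": 0.015, "dx": 0, "dy": 0, "dz": 0.03, "yaw": 0},
  {"jaw": 0.015, "dx": 0, "dy": 0, "dz": 0.03, "yaw": 0},
  {"jaw": 0.015, "dx": 0, "dy": 0, "dz": 0.025, "yaw": 0},
  {"jaw": 0.015, "dx": 0, "dy": 0, "dz": 0.01, "yaw": 0},
])

```text
t: 58.7
tool_pos: [0.5243, -0.2201, 0.1712]
orientation: [-0.076, -3.137, -0.003]
force: [-0.4, -0.3, -2.1]
opening: 0.0256
gripper_force: 15.9
```

Request:
carry_out([
  {"jaw": 0.015, "dx": 0, "dy": 0, "dz": 0.01, "yaw": 0},
  {"jaw": 0.015, "dx": 0, "dy": 0, "dz": 0.007, "yaw": 0},
  {"jaw": 0.015, "dx": 0, "dy": 0, "dz": 0.004, "yaw": 0},
  {"jaw": 0.015, "dx": 0, "dy": 0, "dz": 0, "yaw": 0},
])

```text
t: 59.2
tool_pos: [0.5254, -0.2213, 0.1529]
orientation: [0.078, 3.141, -0.0]
force: [-0.9, 0.3, -1.5]
opening: 0.0259
gripper_force: 15.9
```

Request:
carry_out([
  {"jaw": 0.015, "dx": 0, "dy": 0, "dz": 0.003, "yaw": 0},
  {"jaw": 0.015, "dx": 0, "dy": 0, "dz": 0.003, "yaw": 0},
  {"jaw": 0.015, "dx": 0, "dy": 0, "dz": 0.0015, "yaw": 0},
  {"jaw": 0.015, "dx": 0, "dy": 0, "dz": 0, "yaw": 0},
])

```text
t: 59.7
tool_pos: [0.5252, -0.2212, 0.1451]
orientation: [-0.078, -3.14, -0.0]
force: [-0.6, 0.2, -2.7]
opening: 0.0256
gripper_force: 15.9
```

Request:
carry_out([
  {"jaw": 0.015, "dx": 0, "dy": 0, "dz": 0.0015, "yaw": 0},
  {"jaw": 0.015, "dx": 0, "dy": 0, "dz": 0.001, "yaw": 0},
  {"jaw": 0.015, "dx": 0, "dy": 0, "dz": 0, "yaw": 0},
])

```text
t: 60.08
tool_pos: [0.5264, -0.2215, 0.144]
orientation: [0.078, 3.138, -0.001]
force: [3.1, 1.3, 5.3]
opening: 0.0256
gripper_force: 15.9
```

Request:
carry_out([
  {"jaw": 0.032, "dx": 0, "dy": 0, "dz": 0, "yaw": 0},
  {"jaw": 0.042, "dx": 0, "dy": 0, "dz": 0, "yaw": 0},
  {"jaw": 0.042, "dx": 0, "dy": 0, "dz": -0.01, "yaw": 0},
  {"jaw": 0.042, "dx": 0, "dy": 0, "dz": -0.05, "yaw": 0},
  {"jaw": 0.055, "dx": 0, "dy": 0, "dz": -0.06, "yaw": 0},
  {"jaw": 0.055, "dx": 0, "dy": 0, "dz": -0.06, "yaw": 0},
  {"jaw": 0.055, "dx": 0, "dy": 0, "dz": -0.06, "yaw": 0},
  {"jaw": 0.055, "dx": 0, "dy": 0, "dz": -0.06, "yaw": 0},
])

```text
t: 61.08
tool_pos: [0.5248, -0.2211, 0.4456]
orientation: [0.078, 3.14, -0.001]
force: [-0.0, -0.8, -0.5]
opening: 0.055
gripper_force: 0.0
```

Request:
carry_out([
  {"jaw": 0.055, "dx": 0, "dy": 0, "dz": 0, "yaw": 0},
  {"jaw": 0.055, "dx": -0.04, "dy": 0, "dz": 0, "yaw": 0},
  {"jaw": 0.055, "dx": -0.05, "dy": 0, "dz": 0, "yaw": 0},
  {"jaw": 0.055, "dx": -0.05, "dy": 0, "dz": 0, "yaw": 0},
  {"jaw": 0.055, "dx": -0.026, "dy": 0, "dz": 0, "yaw": 0},
  {"jaw": 0.055, "dx": 0, "dy": 0, "dz": 0, "yaw": 0},
])

```text
t: 61.82
tool_pos: [0.6923, -0.2294, 0.4382]
orientation: [-0.076, -3.135, -0.003]
force: [-0.0, 0.2, -0.3]
opening: 0.0554
gripper_force: 0.0
```

Run:
```python
from h import *
to(.6926,-.2312,.2944,86.8)
```

```text
t 61.83 tcp [ 0.6923 -0.2294  0.4382] A 87.2 tilt -1.000 op 0.0554 gf 0.0 F [-0.   0.2 -0.3] | shift [-0.0012 -0.0021  0.1438] yaw 0.007
```

Request:
carry_out([
  {"jaw": 0.055, "dx": -0.001, "dy": -0.002, "dz": 0.04, "yaw": 0.007},
  {"jaw": 0.055, "dx": 0, "dy": 0, "dz": 0.04, "yaw": 0},
  {"jaw": 0.055, "dx": 0, "dy": 0, "dz": 0.04, "yaw": 0},
  {"jaw": 0.055, "dx": 0, "dy": 0, "dz": 0.023, "yaw": 0},
  {"jaw": 0.055, "dx": 0, "dy": 0, "dz": 0, "yaw": 0},
  {"jaw": 0.0, "dx": 0, "dy": 0, "dz": 0, "yaw": 0},
  {"jaw": 0.0, "dx": 0, "dy": 0, "dz": 0, "yaw": 0},
  {"jaw": 0.0, "dx": 0, "dy": 0, "dz": 0, "yaw": 0},
], grip_force=20)

```text
t: 62.82
tool_pos: [0.6924, -0.2318, 0.3014]
orientation: [0.089, 3.138, -0.001]
force: [0.1, 0.1, 0.0]
opening: 0.0297
gripper_force: 0.0
```

Run:
```python
from h import *
to(.6926,-.2312,.2944,86.8)
```

```text
t 62.83 tcp [ 0.6924 -0.2318  0.3014] A 86.8 tilt -1.000 op 0.0297 gf 0.0 F [0.1 0.1 0. ] | shift [-0.0001  0.0006  0.007 ] yaw -0.001
```

Request:
carry_out([
  {"jaw": 0.045, "dx": 0, "dy": 0, "dz": 0, "yaw": 0},
  {"jaw": 0.045, "dx": 0, "dy": 0, "dz": 0.0065, "yaw": 0},
  {"jaw": 0.045, "dx": 0, "dy": 0, "dz": 0, "yaw": 0},
  {"jaw": 0.0, "dx": 0, "dy": 0, "dz": 0, "yaw": 0},
  {"jaw": 0.0, "dx": 0, "dy": 0, "dz": 0, "yaw": 0},
  {"jaw": 0.0, "dx": 0, "dy": 0, "dz": 0, "yaw": 0},
  {"jaw": 0.0, "dx": 0, "dy": 0, "dz": 0, "yaw": 0},
])

```text
t: 63.7
tool_pos: [0.692, -0.2318, 0.2935]
orientation: [0.089, 3.14, -0.001]
force: [-0.0, -1.3, 0.5]
opening: 0.0272
gripper_force: 20.0
```

Run:
```python
from h import *
to(.6926,-.2312,.2944,86.8)
s=read_state();dx=s['tool_pos'][0]-.6202;dz=s['tool_pos'][2]+.019-.165
th=np.degrees(np.arctan2(dz,-dx))+0
a=np.arctan2(.043,-(-.16));print('lid angle est',180-np.degrees(np.arctan2(dz,dx))-0,np.degrees(a),np.hypot(dx,dz))
```

```text
t 63.70 tcp [ 0.692  -0.2318  0.2935] A 86.7 tilt -1.000 op 0.0272 gf 20.0 F [-0.  -1.3  0.5] | shift [-0.0005  0.0006 -0.0009] yaw -0.001
lid angle est 115.9709798537889 15.042800746053844 0.16403959046080993
```

Request:
carry_out([
  {"jaw": 0.0, "dx": 0.0092, "dy": 0, "dz": -0.004, "yaw": 0},
  {"jaw": 0.0, "dx": 0.0205, "dy": 0, "dz": -0.007, "yaw": 0},
  {"jaw": 0.0, "dx": 0.0213, "dy": 0, "dz": -0.0042, "yaw": 0},
  {"jaw": 0.0, "dx": 0.0216, "dy": 0, "dz": -0.0014, "yaw": 0},
  {"jaw": 0.0, "dx": 0.0216, "dy": 0, "dz": 0.0014, "yaw": 0},
  {"jaw": 0.0, "dx": 0.0213, "dy": 0, "dz": 0.0042, "yaw": 0},
  {"jaw": 0.0, "dx": 0.0205, "dy": 0, "dz": 0.007, "yaw": 0},
  {"jaw": 0.0, "dx": 0.0194, "dy": 0, "dz": 0.0096, "yaw": 0},
])

```text
t: 64.7
tool_pos: [0.5364, -0.2231, 0.2882]
orientation: [0.089, 3.138, -0.002]
force: [4.2, -4.5, -3.4]
opening: 0.0271
gripper_force: 20.0
```

Run:
```python
from h import *
t=np.radians(45);r=np.array([-.16*np.cos(t)+.043*np.sin(t),.16*np.sin(t)+.043*np.cos(t)])
to(.6202+r[0]*.9987,-.227-r[0]*.05,.165+r[1]-.019,87.1)
```

```text
t 64.70 tcp [ 0.5364 -0.2231  0.2882] A 86.7 tilt -1.000 op 0.0271 gf 20.0 F [ 4.2 -4.5 -3.4] | shift [-0.0011  0.0003 -0.0013] yaw -0.006
```

Tracks well (45°). Continue to shut.

Request:
carry_out([
  {"jaw": 0.0, "dx": 0.017, "dy": 0, "dz": 0.0107, "yaw": 0},
  {"jaw": 0.0, "dx": 0.0163, "dy": 0, "dz": 0.0143, "yaw": 0},
  {"jaw": 0.0, "dx": 0.0143, "dy": 0, "dz": 0.0163, "yaw": 0},
  {"jaw": 0.0, "dx": 0.0121, "dy": 0, "dz": 0.018, "yaw": 0},
  {"jaw": 0.0, "dx": 0.0096, "dy": 0, "dz": 0.0194, "yaw": 0},
  {"jaw": 0.0, "dx": 0.004, "dy": 0, "dz": 0.0105, "yaw": 0},
  {"jaw": 0.0, "dx": 0.003, "dy": 0, "dz": 0.008, "yaw": 0},
  {"jaw": 0.0, "dx": 0, "dy": 0, "dz": 0, "yaw": 0},
])

```text
t: 65.7
tool_pos: [0.46, -0.2188, 0.1899]
orientation: [-0.089, -3.139, 0.001]
force: [-2.5, -4.8, -3.5]
opening: 0.0271
gripper_force: 20.0
```

Request:
carry_out([
  {"jaw": 0.0, "dx": 0, "dy": 0, "dz": 0.0015, "yaw": 0},
  {"jaw": 0.0, "dx": 0, "dy": 0, "dz": 0, "yaw": 0},
])

```text
t: 65.95
tool_pos: [0.4598, -0.2188, 0.189]
orientation: [-0.089, -3.138, 0.001]
force: [-7.5, -3.8, 0.9]
opening: 0.0269
gripper_force: 20.0
```

Request:
carry_out([
  {"jaw": 0.0, "dx": 0, "dy": 0, "dz": 0.0015, "yaw": 0},
  {"jaw": 0.0, "dx": 0, "dy": 0, "dz": 0, "yaw": 0},
])

```text
t: 66.2
tool_pos: [0.4594, -0.2187, 0.1874]
orientation: [-0.089, -3.137, 0.0]
force: [-9.7, -4.3, 2.2]
opening: 0.0271
gripper_force: 20.0
```

Request:
carry_out([
  {"jaw": 0.05, "dx": 0, "dy": 0, "dz": 0, "yaw": 0},
  {"jaw": 0.05, "dx": 0, "dy": 0, "dz": 0, "yaw": 0},
  {"jaw": 0.05, "dx": 0, "dy": 0, "dz": -0.03, "yaw": 0},
  {"jaw": 0.05, "dx": 0, "dy": 0, "dz": -0.025, "yaw": 0},
  {"jaw": 0.0, "dx": 0, "dy": 0, "dz": 0, "yaw": 0},
  {"jaw": 0.0, "dx": 0, "dy": 0, "dz": 0, "yaw": 0},
  {"jaw": 0.0, "dx": 0, "dy": 0, "dz": 0, "yaw": 0},
  {"jaw": 0.0, "dx": 0, "dy": 0, "dz": 0, "yaw": 0},
])

```text
t: 67.2
tool_pos: [0.4603, -0.2182, 0.2415]
orientation: [-0.089, -3.139, -0.001]
force: [0.7, -0.2, 0.4]
opening: 0.0147
gripper_force: 0.0
```

Request:
carry_out([
  {"jaw": 0.0, "dx": 0, "dy": 0, "dz": 0.015, "yaw": 0},
  {"jaw": 0.0, "dx": 0, "dy": 0, "dz": 0.006, "yaw": 0},
  {"jaw": 0.0, "dx": 0, "dy": 0, "dz": 0.002, "yaw": 0},
  {"jaw": 0.0, "dx": 0, "dy": 0, "dz": 0, "yaw": 0},
])

```text
t: 67.7
tool_pos: [0.4606, -0.2184, 0.2193]
orientation: [-0.089, -3.14, -0.0]
force: [0.2, -0.2, -0.2]
opening: 0.0008
gripper_force: 0.0
```

Request:
carry_out([
  {"jaw": 0.0, "dx": 0, "dy": 0, "dz": 0.0015, "yaw": 0},
  {"jaw": 0.0, "dx": 0, "dy": 0, "dz": 0.0015, "yaw": 0},
  {"jaw": 0.0, "dx": 0, "dy": 0, "dz": 0.001, "yaw": 0},
  {"jaw": 0.0, "dx": 0, "dy": 0, "dz": 0, "yaw": 0},
])

```text
t: 68.2
tool_pos: [0.4609, -0.2186, 0.2167]
orientation: [0.089, 3.139, -0.001]
force: [-3.3, 1.0, 6.5]
opening: 0.0004
gripper_force: 3.3
```

Request:
carry_out([
  {"jaw": 0.0, "dx": 0, "dy": 0, "dz": 0.001, "yaw": 0},
  {"jaw": 0.0, "dx": 0, "dy": 0, "dz": 0, "yaw": 0},
])

```text
t: 68.45
tool_pos: [0.4609, -0.2186, 0.2167]
orientation: [0.089, 3.139, -0.001]
force: [-5.6, 3.0, 12.6]
opening: 0.0003
gripper_force: 6.3
```

Lid doesn't yield at 12.6 N: shut. Retreat and check.

Request:
carry_out([
  {"jaw": 0.0, "dx": 0, "dy": 0, "dz": -0.03, "yaw": 0},
  {"jaw": 0.0, "dx": 0, "dy": 0, "dz": -0.06, "yaw": 0},
  {"jaw": 0.0, "dx": 0, "dy": 0, "dz": -0.06, "yaw": 0},
  {"jaw": 0.0, "dx": 0.02, "dy": -0.06, "dz": 0, "yaw": 0},
  {"jaw": 0.0, "dx": 0.03, "dy": -0.06, "dz": 0, "yaw": 0},
  {"jaw": 0.0, "dx": 0.03, "dy": -0.06, "dz": 0, "yaw": 0},
  {"jaw": 0.0, "dx": 0.03, "dy": -0.04, "dz": 0, "yaw": 0},
  {"jaw": 0.0, "dx": 0, "dy": 0, "dz": 0, "yaw": 0},
])

```text
t: 69.45
tool_pos: [0.3408, -0.4256, 0.364]
orientation: [-0.097, -3.139, -0.0]
force: [0.4, 0.3, -0.9]
opening: 0.0002
gripper_force: 0.0
```

Run:
```python
from h import *
np.set_printoptions(precision=4,suppress=True)
it,m=snap('top','tf.png');snap('scene','sf.png')
h=cv2.cvtColor(it,cv2.COLOR_RGB2HSV)
k=np.zeros(it.shape[:2],bool);k[190:240,185:275]=1
w=(k&(h[...,1]<90)&(h[...,2]>80)).astype(np.uint8)
ct=max(cv2.findContours(cv2.morphologyEx(w,cv2.MORPH_CLOSE,np.ones((5,5))),0,2)[0],key=cv2.contourArea);print('sign',cv2.minAreaRect(ct))
t0=cv2.imread('pics/top0.png')[:,:,::-1]
for n,(a,b,c,d) in {'jar':(98,132,335,362),'lamp':(92,132,278,330)}.items():
    print(n,'mean diff',np.abs(it[a:b,c:d].astype(int)-t0[a:b,c:d]).mean())
# dark blobs near rail: cups of the pairs
k=np.zeros(it.shape[:2],np.uint8);k[120:205,180:300]=1
dk=cv2.morphologyEx(((h[...,2]<35)&(k>0)).astype(np.uint8),cv2.MORPH_OPEN,np.ones((3,3)))
for c in cv2.findContours(dk,0,2)[0]:
    if cv2.contourArea(c)>25: r=cv2.minAreaRect(c);print('dark',np.round(r[0]),np.round(r[1]),cv2.contourArea(c))
for y in(.075,-.015,-.107):
    p=np.array([.5975+.101*y,.2325+.995*y]);print(y,'crown',proj(m,(*p,.201)),'cups',proj(m,(p[0]-.06,p[1]+.006,.085)),proj(m,(p[0]+.06,p[1]-.006,.085)))
for n,u in(('lid front',(335.4,207)),):
    print(n,it[150:212:6,345].max(1).tolist(),t0[150:212:6,345].max(1).tolist())
n=np.argwhere((h[185:206,380:402,2]>90)&(h[185:206,380:402,1]<60))[:,::-1].mean(0)+[380,185];print('knob',n,'start 389.7 194.5')
```

```text
sign ((234.50001525878906, 220.00003051757812), (37.7026481628418, 7.889321327209473), 4.763641834259033)
jar mean diff 5.807915758896151
lamp mean diff 4.759775641025641
dark [244. 174.] [21. 17.] 232.0
dark [214. 172.] [21. 19.] 244.0
dark [246. 142.] [13. 17.] 161.0
dark [218. 140.] [13. 19.] 183.5
0.075 crown [209.044  150.7337] cups [214.7615 177.2188] [218.7659 140.1168]
-0.015 crown [239.3127 153.0516] cups [243.0682 179.4071] [246.7727 142.2526]
-0.107 crown [270.3073 155.4251] cups [272.0505 181.6476] [275.4475 144.4393]
lid front [27, 27, 27, 29, 26, 27, 26, 29, 28, 25, 32] [22, 27, 24, 24, 26, 25, 26, 26, 26, 22, 29]
knob [389.6324 194.5147] start 389.7 194.5
```

Both pairs hang where intended with a cup on each side of the bar. The sign is in place, the knob is back at its starting pixel, the lamp and jar are unmoved, and the ears are off the rail. Handing in.

```bash
python3 -c "
from plant import close_job
print(close_job())"
```

```text
the job is handed in; nothing more can be done
None
```

The job is handed in, with one doubt: at the first try the fingertips pressed on the rail while holding a pair, and the pad force read 28 N for a moment. That is over the 25 N limit, but the pair looked intact afterwards; I set it back in the box, took it higher on the cushion and hung it. Final state: the sign is at the stand's front (re-placed after being knocked aside), both pairs hang on the rail, and the ear defenders are in the shut box.

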